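Lock the paddle board to the worktop with its drop pin

ROBOT

A 7-joint arm with a two-finger parallel gripper is mounted at the origin on a cart in front of the work surface, level with it; the furniture and walls round the work are solid. World frame = base frame: x ahead of the robot, y to its left, z up, the work surface at z = 0. Lengths are in mm, angles in rad, forces in N, time in s.
With the tool pointing down it reaches from about 400 to 875 mm from the base axis. Payload 4.4 kg.
Tool frame: the origin (TCP) lies at the very end of the fingers, on their centre line; the grasp point (between the pads) lies 19 mm behind it (grip_depth is the distance from the TCP to the grasp point, in mm); z points along the fingers, y is the direction in which the jaws open and shut (so a half turn about z gives the same grasp; the last joint's range is limited). The gripper opens to 85 mm and grips with 20 to 120 N. Pads are 22 mm wide; open, the fingers measure 114 mm over their backs; the gripper's body (76 mm by 85 mm) begins 54 mm behind the grasp point. The pads swing forward as they close: fully open they stand 13 mm farther back than shut.
Start: joints at [1.072, 0.628, 0.038, 1.517, -0.027, 0.996, -0.02], TCP at [272.647, -590.069, 231.313] pointing down, gripper open.
Joint ranges: [-3.06, 3.06], [-0.37, 2.12], [-1.25, 1.32], [0.18, 2.47], [-1.1, 4.24], [0.23, 1.98], [-2.94, 2.94]. Speed limits (rad/s): [2.57, 2.57, 3.14, 3.14, 3.14, 3.14, 3.14].

INTERFACE

Orientations are given as [roll, pitch, yaw] about the fixed x, y, z axes, in that order (R = Rz(yaw) Ry(pitch) Rx(roll)).
In Python, from cell import read_state, get_image, finish_job, recognise, outline_of, grip_depth gives the robot as it stands. The module is installed in compiled form; this text tells all that it offers.
- The arm moves only by the tool send_rows, never from a script. Its argument "rows" is a list of rows, each a list of 5 numbers: the gripper command: -1 is shut, 1 is fully open, values between are in proportion, then the shift along the tool's x, y, z in m, then the turn about the tool's z in rad. In form: [[claw, tx, ty, tz, roll], ...]. A call has 1 to 12 rows; each row shifts and turns the pose as measured when the row begins, along the tool's axes as they then stand; what a row does not reach is not made up. A row lasts 1/12 s, in which the tool goes at most 41.7 mm and 7.16 degrees, less where a joint would pass 70% of its speed; a pose out of reach is approached as far as the arm can. A call with a gripper value outside its range is refused whole. The fingers move at their own pace and stop on an object; the grip force is fixed at half the most. Time passes only in rows, so rows that do not move let the fingers close. It gives the time, the measured TCP pose, the force and the opening at its end, in the units of the state.
- read_state(): the state, without advancing time (a new reading comes with each control period).
- get_image(name): name is "scene" or "top" or "wrist"; returns a dict with "image" (384x512x3 uint8, blue, green, red), "z_map" (384x512 float32, mm along the optical axis (not along the pixel's ray), 0 where there is no reading), "K" (3x3 intrinsics, pixels), "R" (3x3) and "t" (3): a world point X has camera coordinates R X + t; the wrist camera has in their place "tool_from_camera" (4x4, takes a point from camera to tool coordinates, whose origin is the TCP and whose axes are the flange's). Camera axes: x right, y down, z forward; pixel columns grow to the right and rows downward; lengths in mm; the calibration is good to about 2 mm. A picture is of the moment at which its call begins: read the wrist's pose just before it.
- finish_job(): hands the job in, once; it reports no verdict.
Trained networks look in a picture, given as the dict that the camera call returned (one of the last four; its "shot" number tells which), for a name from the list of things; names that differ only in an ending like _2 or _b are one class to them, and where a whole thing is asked for, a point or a joint stands for the part that bears it (a point fixed in the world has none). Each returns a list of dicts, best first, with "score" (0 to 1); they miss things now and then, are a little off and sometimes report something else, mostly with a low value. They report only what shows in the picture. A call takes as long as a camera call.
- recognise(picture, query): "box" ([left, top, right, bottom] in pixels, round what is visible of it).
- outline_of(picture, query): "mask" (384x512 bool, what is visible of it) and "box" ([left, top, right, bottom] in pixels, round what is visible of it).
The state is a dict: "clock": time; "qpos": joint angles; "qd": joint speeds; "tau": joint torques, N m; "eef_pos": TCP position; "tool_rot": TCP orientation; "force": force on the tool from outside, world axes, zero at the start; "torque": the same for the moment, N m; "width": finger opening in mm.
Only numpy, scipy, OpenCV 4.12 (cv2) and the standard library are available. Lean on these libraries where they do the work, as an engineer would, in place of code of your own. Each camera call takes 0.05 s, during which the arm holds its last target.

TASK

Slide the wooden paddle board across the worktop, without lifting it, tongue first into the steel bracket until it reaches the stop. Then take the locking pin out of its wooden stand and put it upright down through the bracket's hole and the eye in the board's tongue until its collar rests on the bracket, and let go. Leave the jam jar, salt shaker, pepper mill, scraper and glass dish where they are.

Things in the scene. Friction and masses are not known exactly. Their poses are not given: they have to be found in the camera images.
- bracket_hole (a point): Centre of the vertical 18 mm through-hole (1.5 mm chamfer) in the steel bracket's top plate, at the plate's upper face, 34 mm above the worktop. Bracket is screwed down. +x: the level direction the board slides in, +z up. Plate 9 mm thick, 56 mm along x (from 25 mm before the hole), 65 mm wide, 25 mm high space below; stop wall 25 mm beyond the hole. Screw tabs reach 58 mm to each side.
- bracket_mouth (a point): Middle of the bracket's mouth, 50 mm before the hole (-x), 12 mm above the worktop, axes as bracket_hole. The cheeks here are about 80 mm apart and narrow to 49.5 mm at 25 mm before the hole, then run parallel to the stop.
- board_eye (a point): Centre of the eye (vertical 18 mm through-hole) in the tongue of the loose light wooden paddle board (0.5 kg), at its upper face, 20 mm above its underside. +x to the tongue's tip (25 mm on), +z up. Tongue 44 mm wide, back to 60 mm behind the eye; then the blade, 120 mm wide, 130 mm long. All 20 mm thick, flat on the worktop. With the tongue at the stop, eye and bracket hole are in line.
- board_cleat (a point): Centre of the raised wooden cleat (grip bar) across the board's end away from the tongue, 178 mm behind the eye, 34 mm above the board's underside; axes as for board_eye. The cleat is 18 mm thick along x, 96 mm long along y, and rises from the board's upper face (20 mm) to 49 mm above its underside; it is fixed to the board and can be gripped across its 18 mm from above.
- pin_handle (a point): Middle of the round dark wooden handle of the locking pin (loose, 0.12 kg nominal), 72 mm above the tip; +z runs from tip to handle. Handle 20 mm across, 70 mm long (37 to 107 mm above the tip). Below it a steel collar 30 mm across, 6 mm thick (31 to 37 mm above the tip), then the steel shank 14 mm across, 31 mm long, whose last 8 mm taper to 6 mm across.
- pin_tip (a point): Lowest point of the pin's shank, on its axis; +z up along the pin. With the collar resting on the bracket it is 3 mm above the worktop.
- stand_hole (a point): Centre of the mouth of the 18 mm round hole, 36 mm deep, in the top of the fixed wooden pin stand, a block 64 x 64 x 40 mm; 40 mm above the worktop. The pin stands here at the start, collar on the block, handle up.
- jam_jar_mid (a point): Middle of the round red-lidded glass jar, 65 mm across, 82 mm tall, standing; to be left alone.
- salt_mid (a point): Middle of the glass salt shaker, 44 mm across, 90 mm tall, standing; to be left alone.
- pepper_mid (a point): Middle of the turned wooden pepper mill, 58 mm across, 170 mm tall, standing; to be left alone.
- scraper_mid (a point): Middle of the purple-handled scraper, 31 x 152 x 23 mm, lying along its y axis; to be left alone.
- glass_dish_mid (a point): Middle of the pressed-glass dish, 98 mm across, 48 mm tall; to be left alone.

How it is judged (in metres and radians):
On the way, in this order (a step that is already met when the one before it is completed fails the run):
1. the board lies flat in the bracket with its eye under the bracket's hole (horizontal distance between board_eye and bracket_hole below 0.006 m and angle between the x axis of board_eye and the x axis of bracket_hole, either way round below 0.12 rad and height (world z) of board_eye below 0.025 m), for 0.2 s.
2. the pin stands through the bracket and the board's eye (all of step 1 and horizontal distance between pin_tip and bracket_hole below 0.006 m and height (world z) of pin_tip below 0.008 m and angle between pin_tip's own z axis and vertical below 0.1 rad), for 0.2 s.
At the end, for the whole second after the job is handed in: Board flat in the bracket, eye within 6 mm of the hole's axis, turned less than 7 degrees from the bracket; pin upright (6 degrees) through both holes, tip within 6 mm of the axis and under 8 mm above the worktop (collar down to 5 mm); both at rest and let go; bystanders within 30 mm (all of step 2 and linear speed of each of pin, board below 0.02 m/s); the robot touches nothing.
It fails at once if the board is lifted off the worktop (cleat or eye raised by more than 15 mm) (height (world z) of board_eye above 0.035 m or height (world z) of board_cleat above 0.049 m).
It fails at once if a bystander (jar, salt, pepper, scraper, dish) is moved by more than 30 mm (distance of any of jam_jar_mid, salt_mid, pepper_mid, scraper_mid, glass_dish_mid from where it was at the start of the episode above 0.03 m).
It also fails if it takes over 64 s, if anything falls off the work surface, if the arm or the gripper's body presses on something with over 40 N, if the wrist force passes 120 N, or if a joint passes its speed limit or range.

## Working session

There is one attempt and no reset: what is moved stays moved. The work goes in short steps, Python scripts to look and compute and a tool call to move; the robot and the scene stay as the last step left them, time stands still between calls to the robot, and variables do not carry over. Pictures are saved under pics/ and viewed, and the job is handed in when it is done.

Besides the shell and the picture viewer there is one more tool, called after ">>>" in YAML: its name, and indented under it one key for each argument. send_rows: Moves the arm, as the interface text tells. Its arguments: {"type":"object","properties":{"rows":{"type":"array"}},"required":["rows"]}

```bash
mkdir -p pics; python3 - <<'E'
from cell import *
import cv2,numpy as np,pickle
print(read_state()); print(grip_depth)
for n in ("scene","top"):
    p=get_image(n); cv2.imwrite(f"pics/{n}0.png",p["image"]); pickle.dump(p,open(f"{n}0.pkl","wb"))
    print(n,p["K"],p["R"],p["t"])
    for q in ["bracket_hole","board_eye","board_cleat","pin_handle","stand_hole","jam_jar_mid","salt_mid","pepper_mid","scraper_mid","glass_dish_mid"]:
        r=recognise(p,q)
        print(q,[(np.round(a["box"]).tolist(),round(a["score"],2)) for a in r[:2]])
E
```

```text
{'clock': 0.0, 'qpos': array([ 1.07221777,  0.62931938,  0.03843621,  1.518365  , -0.02700518,
        0.99627935, -0.01999587]), 'qd': array([-0.00010348,  0.0012265 ,  0.00105352, -0.00051792, -0.00039611,
        0.00047743,  0.00076828]), 'tau': array([-1.09138044e-03, -5.63395715e+01,  1.22622952e+00, -1.93442935e+01,
        1.10937614e-02,  1.05314990e-02,  1.90301773e-05]), 'eef_pos': array([ 272.38001774, -589.50051043,  230.40726514]), 'tool_rot': array([-3.13973938e+00,  1.51874012e-05,  4.32784602e-01]), 'force': array([ 0.09079981,  0.06041813, -0.55126881]), 'torque': array([-0.00570141,  0.01005591,  0.00045736]), 'width': 85.93230029537902}
18.700000000000003
scene [[367.47895933   0.         252.46526145]
 [  0.         367.47895933 193.2924934 ]
 [  0.           0.           1.        ]] [[-0.46484164 -0.88531618  0.01172671]
 [-0.66486395  0.34028378 -0.66495329]
 [ 0.5847035  -0.31689464 -0.74679288]] [293.57681734 417.39017398 674.22165589]
bracket_hole [([154.0, 242.0, 199.0, 290.0], 0.68)]
board_eye [([235.0, 177.0, 317.0, 241.0], 0.73)]
board_cleat [([238.0, 1
[... 594 characters left out ...]
.99662407  0.01254633 -0.08113598]
 [ 0.08088702 -0.01921986 -0.99653795]] [  10.39664075  553.70105179 1218.22472807]
bracket_hole [([155.0, 190.0, 178.0, 221.0], 0.7)]
board_eye [([222.0, 168.0, 294.0, 217.0], 0.74), ([139.0, 126.0, 168.0, 148.0], 0.32)]
board_cleat [([226.0, 170.0, 292.0, 216.0], 0.89)]
pin_handle []
stand_hole [([209.0, 148.0, 232.0, 166.0], 0.68)]
jam_jar_mid [([332.0, 199.0, 356.0, 217.0], 0.88)]
salt_mid [([152.0, 232.0, 172.0, 246.0], 0.65)]
pepper_mid [([136.0, 124.0, 165.0, 148.0], 0.82)]
scraper_mid [([208.0, 145.0, 231.0, 165.0], 0.71), ([259.0, 240.0, 304.0, 257.0], 0.6)]
glass_dish_mid [([241.0, 120.0, 269.0, 153.0], 0.73), ([209.0, 147.0, 229.0, 167.0], 0.67)]
```

```bash
python3 - <<'E'
import cv2,pickle
for n,(x0,x1,y0,y1) in {"scene":(90,400,130,340),"top":(120,370,100,270)}.items():
    p=pickle.load(open(n+"0.pkl","rb"));im=p["image"][y0:y1,x0:x1]
    s=800/(x1-x0); s=min(s,600/(y1-y0)); cv2.imwrite(f"pics/{n}0z.png",cv2.resize(im,None,fx=s,fy=s,interpolation=cv2.INTER_CUBIC)); print(s)
E
```

```text
2.5806451612903225
3.2
```

View pics/scene0.png

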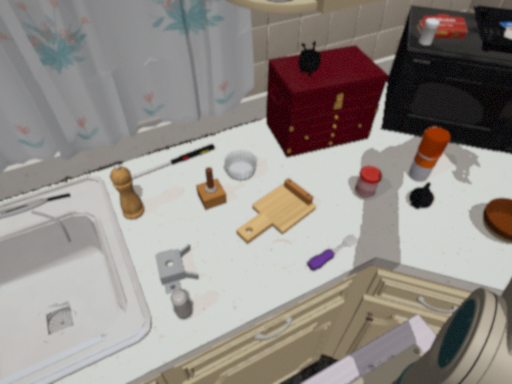

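View pics/scene0z.png

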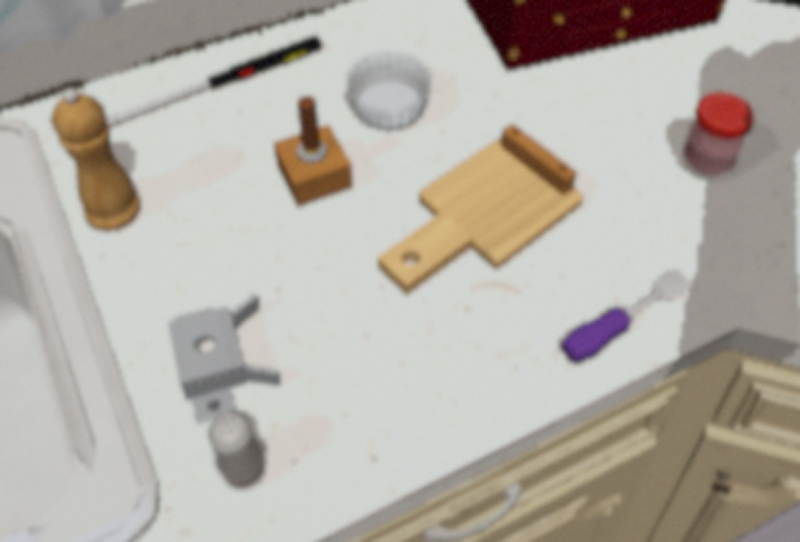

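View pics/top0z.png

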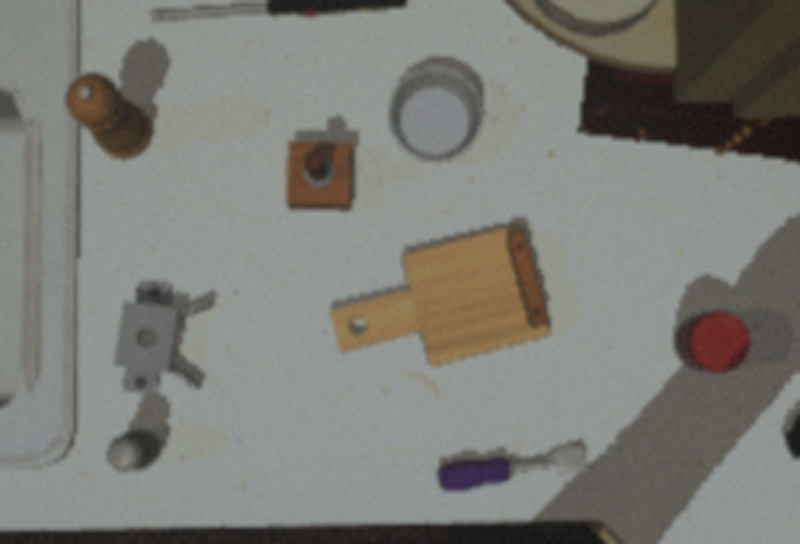

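```bash
cat > h.py <<'E'
import numpy as np,pickle
def ray(p,uv,z):
    d=p["R"].T@np.linalg.solve(p["K"],[uv[0],uv[1],1]); c=-p["R"].T@p["t"]
    return c+d*(z-c[2])/d[2]
def proj(p,X):
    c=np.asarray(X)@p["R"].T+p["t"]; v=c@p["K"].T; return v[:,:2]/v[:,2:]
E
python3 - <<'E'
from h import *
T=pickle.load(open("top0.pkl","rb"));S=pickle.load(open("scene0.pkl","rb"))
t=lambda u,v,z:ray(T,(u/3.2+120-.35,v/3.2+100-.35),z).round(1)
s=lambda u,v,z:ray(S,(u/2.58+90-.3,v/2.58+130-.3),z).round(1)
print("eye",t(358,325,20),s(411,257,20))
print("hole",t(147,337,34),s(207,346,34))
print("cleat a",t(519,232,49),s(513,132,49)); print("cleat b",t(540,325,49),s(572,178,49))
print("tongue tip corners",t(331,303,20),t(341,351,20),s(380,263,20),s(406,291,20))
print("bracket plate corners",t(125,300,34),t(185,308,34),t(176,375,34),t(117,364,34), s(170,320,34),s(230,308,34),s(247,374,34),s(184,385,34))
print("stand corners",t(288,143,40),t(353,143,40),t(353,208,40),t(290,208,40),s(276,147,40),s(332,128,40),s(350,178,40),s(296,175+0,40))
print("collar",t(319,170,43),s(313,153,43)); print("handle top",t(316,155,113),s(307,102,113))
print("salt",t(135,450,90),"pepper",t(87,95,170),"dish",t(436,108,48),"jar",t(719,341,82),"scr",t(475,474,10))
E
```

```text
eye [508.5  73.3  20. ] [508.5  74.8  20. ]
hole [498.6 285.2  34. ] [495.9 286.8  34. ]
cleat a [598.8 -90.7  49. ] [585.6 -86.9  49. ]
cleat b [ 504.8 -109.9   49. ] [ 502.8 -106.7   49. ]
tongue tip corners [531.4 100.7  20. ] [482.2  90.9  20. ] [516.  105.1  20. ] [475.2  97.4  20. ]
bracket plate corners [536.3 307.5  34. ] [527.4 247.1  34. ] [460.1 256.   34. ] [471.9 315.1  34. ] [537.2 307.7  34. ] [524.4 254.7  34. ] [453.1 265.1  34. ] [468.1 317.3  34. ]
stand corners [693.8 142.   40. ] [693.1  75.9  40. ] [626.4  76.5  40. ] [627.1 140.3  40. ] [687.9 142.7  40. ] [686.4  78.7  40. ] [613.   91.4  40. ] [642.  139.1  40. ]
collar [665.2 110.4  43. ] [659.6 112.2  43. ]
handle top [667.5 108.4 113. ] [664.5 111.1 113. ]
salt [389.  284.3  90. ] pepper [714.3 311.9 170. ] dish [726.7  -9.   48. ] jar [ 485.5 -280.8   82. ] scr [355.  -44.4  10. ]
```

>>> send_rows:
  rows:
    - [1,0,0,0,0.116]
    - [1,0,0,0,0.116]
    - [1,0.026,-0.03,0,0]
    - [1,0.026,-0.03,0,0]
    - [1,0.026,-0.03,0,0]
    - [1,0.026,-0.03,0,0]
    - [1,0.026,-0.03,0,0]
    - [1,0.026,-0.03,0,0]
    - [1,0.026,-0.03,0,0]
    - [1,0.026,-0.03,0,0]
    - [1,0.026,-0.03,0,0]
    - [1,0.026,-0.03,0,0]

```text
clock: 2.1
eef_pos: [473.8, -246.3, 228.9]
tool_rot: [3.131, 0.003, 0.166]
force: [0.5, 0.1, 0.5]
width: 85.6
```

>>> send_rows:
  rows:
    - [1,0.0235,-0.033,0,-0.03]
    - [1,0.0235,-0.033,0,0]
    - [1,0.0235,-0.033,0,0]
    - [1,0.02,-0.028,0,0]
    - [1,0,0,0.03,0]
    - [1,0,0,0.03,0]
    - [1,0,0,0,0]

```text
clock: 2.68
eef_pos: [549.8, -84.9, 168.9]
tool_rot: [3.133, -0.012, 0.219]
force: [-1.4, -0.2, 0.1]
width: 85.8
```

```bash
cat >> h.py <<'E'
from scipy.spatial.transform import Rotation as Ro
def wrist(name):
    from cell import read_state,get_image
    import cv2
    s=read_state(); p=get_image("wrist"); M=np.array(p["tool_from_camera"])
    Rw=Ro.from_euler("xyz",s["tool_rot"]).as_matrix()
    Rwc=Rw@M[:3,:3]; c=Rw@M[:3,3]+s["eef_pos"]
    p["R"]=Rwc.T; p["t"]=-Rwc.T@c
    pickle.dump(p,open(name+".pkl","wb")); cv2.imwrite(f"pics/{name}.png",p["image"])
    print(s["eef_pos"].round(1),s["tool_rot"].round(4),s["force"].round(1),s["width"].round(1),s["clock"]); return p
E
python3 -c "
from h import *
wrist('w1')"
```

```text
Traceback (most recent call last):
  File "h.py", line 16, in wrist
    print(s["eef_pos"].round(1),s["tool_rot"].round(4),s["force"].round(1),s["width"].round(1),s["clock"]); return p
                                                                           ^^^^^^^^^^^^^^^^
AttributeError: 'float' object has no attribute 'round'
```

View pics/w1.png

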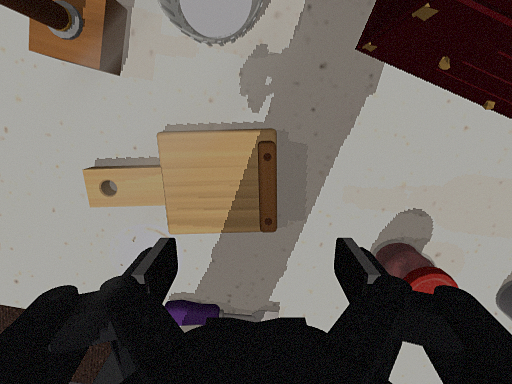

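```bash
sed -i 's/s\["width"\].round(1)/round(s["width"],1)/' h.py; python3 - <<'E'
from h import *
p=pickle.load(open("w1.pkl","rb"))
from cell import read_state
print(read_state()["eef_pos"],read_state()["tool_rot"])
r=lambda u,v,z:ray(p,(u,v),z)
a=r(267.5,142,49);b=r(267.5,231,49);e=r(109,188,20)
print(a,b,(a+b)/2,np.linalg.norm(a-b),e)
d=e-(a+b)/2; print(np.linalg.norm(d[:2]),np.degrees(np.arctan2(d[1],d[0])),np.degrees(np.arctan2(*(a-b)[[1,0]])))
print("stand",[r(u,v,40).round(1) for u,v in((29,52),(103,72))], "blade", [r(u,v,20).round(1) for u,v in((158,131),(168,233),(277,233),(83,169),(91,207))])
print(np.dot(p["R"].T,[0,0,1]),-p["R"].T@p["t"])
E
```

```text
[550.7288937  -85.79439589 171.05931623] [ 3.13226443 -0.014307    0.21774043]
[599.76488754 -87.42710363  49.        ] [ 508.21953085 -109.03595553   49.        ] [553.99220919 -98.23152958  49.        ] 94.06112274364574 [508.84573907  74.02152105  20.        ]
178.0711015729265 104.6865327043314 13.281295266066797
stand [array([631. , 145.8,  40. ]), array([628.7,  78.2,  40. ])] blade [array([583.6,  27.7,  20. ]), array([468.3,   1.6,  20. ]), array([ 496.2, -125. ,   20. ]), array([524.6, 103.7,  20. ]), array([481.6,  92.5,  20. ])]
[-0.25940668 -0.0651887  -0.96356557] [617.63223905 -69.3937787  313.7315631 ]
```

>>> send_rows:
  rows:
    - [1,0,0.013,0,-0.02]
    - [1,0,0,0.04,0]
    - [1,0,0,0.04,0]
    - [1,0,0,0.03,0]
    - [1,0,0,0.015,0]
    - [1,0,0,0,0]

```text
clock: 3.23
eef_pos: [564.9, -107.6, 53.7]
tool_rot: [3.121, -0.031, 0.232]
force: [-0.1, 0.5, -0.8]
width: 85.3
```

```bash
python3 -c "
from h import *
wrist('w2')"
```

```text
[ 564.9 -107.6   53.7] [ 3.1215 -0.0311  0.2315] [-0.1  0.5 -0.8] 85.3 3.2333
```

View pics/w2.png

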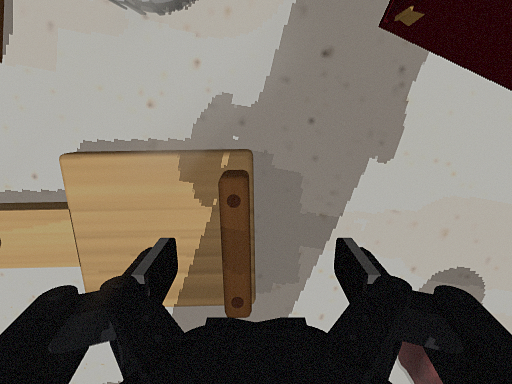

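>>> send_rows:
  rows:
    - [1,-0.005,-0.006,0,0]
    - [1,-0.005,-0.006,0,0]
    - [1,0,0,0.01,-0.008]
    - [1,0,0,0.01,0]
    - [1,0,0,0,0]

```text
clock: 3.7
eef_pos: [557.5, -100.0, 41.0]
tool_rot: [3.115, -0.044, 0.238]
force: [-0.2, 0.3, 0.5]
width: 85.0
```

```bash
python3 -c "
from h import *
wrist('w3')"
```

```text
[ 557.5 -100.    41. ] [ 3.1154 -0.0439  0.2383] [-0.2  0.3  0.5] 85.0 3.7
```

View pics/w3.png

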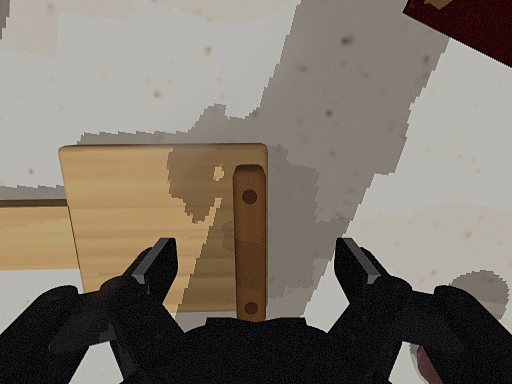

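>>> send_rows:
  rows:
    - [1,-0.004,-0.003,0.01,0]
    - [1,0,0,0.008,0]
    - [1,0,0,0,0]

```text
clock: 4.0
eef_pos: [555.8, -98.6, 23.5]
tool_rot: [3.114, -0.047, 0.238]
force: [-0.2, 0.1, 0.6]
width: 85.5
```

```bash
python3 -c "
from h import *
wrist('w4')"
```

```text
[555.8 -98.6  23.5] [ 3.1138 -0.0474  0.2385] [-0.2  0.1  0.6] 85.5 4.0
```

>>> send_rows:
  rows:
    - [0,0,0,-0.003,0]
    - [-0.4,0,0,0,0]
    - [-1,0,0,0,0]
    - [-1,0,0,0,0]
    - [-1,0,0,0,0]
    - [-1,0,0,0,0]
    - [-1,0,0,0,0]

```text
clock: 4.63
eef_pos: [557.0, -98.9, 29.1]
tool_rot: [3.113, -0.049, 0.238]
force: [-0.2, -1.5, 0.4]
width: 16.6
```

```bash
python3 -c "
from h import *
wrist('w5')"
```

```text
[557.  -98.9  29.1] [ 3.1132 -0.0494  0.2385] [-0.2 -1.5  0.4] 16.6 4.6333
```

View pics/w5.png

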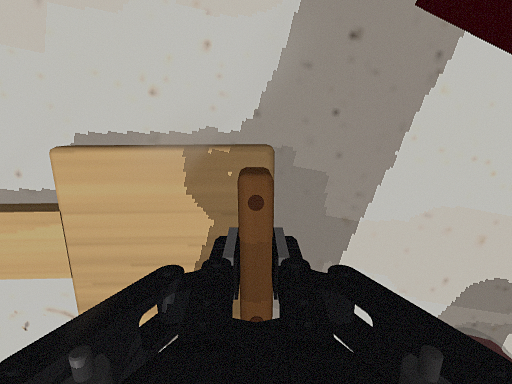

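```bash
python3 - <<'E'
from h import *
import cv2
T=pickle.load(open("top0.pkl","rb"));S=pickle.load(open("scene0.pkl","rb"))
def ov(p,x0,y0,w,h,s,hx,hy,yaw):
    im=cv2.resize(p["image"][y0:y0+h,x0:x0+w],None,fx=s,fy=s,interpolation=cv2.INTER_CUBIC)
    im=cv2.convertScaleAbs(im,alpha=1.4)
    c,n=np.cos(yaw),np.sin(yaw)
    W=lambda x,y,z:[hx+c*x-n*y,hy+n*x+c*y,z]
    def pl(P,col):
        q=(proj(p,np.array(P))-[x0,y0]+.5)*s
        cv2.polylines(im,[q.round().astype(int)],False,col,1)
    pl([W(-25,-32.5,34),W(31,-32.5,34),W(31,32.5,34),W(-25,32.5,34),W(-25,-32.5,34)],(0,0,255))
    pl([W(9*np.cos(a),9*np.sin(a),34) for a in np.linspace(0,6.3,40)],(0,255,0))
    pl([W(-25,-24.75,25),W(-50,-40,25)],(255,0,0));pl([W(-25,24.75,25),W(-50,40,25)],(255,0,0))
    return im
a=ov(T,145,180,48,60,8,497,286,np.radians(81.5)); b=ov(S,145,235,60,60,8,497,286,np.radians(81.5))
im=np.zeros((490,880,3),np.uint8); im[:480,:384]=a; im[:480,400:880]=b
cv2.imwrite("pics/ov1.png",im[:, :880][:, :])
cv2.imwrite("pics/ov1.png",cv2.resize(im,(798,444)))
E
```

```text
(no output)
```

View pics/ov1.png

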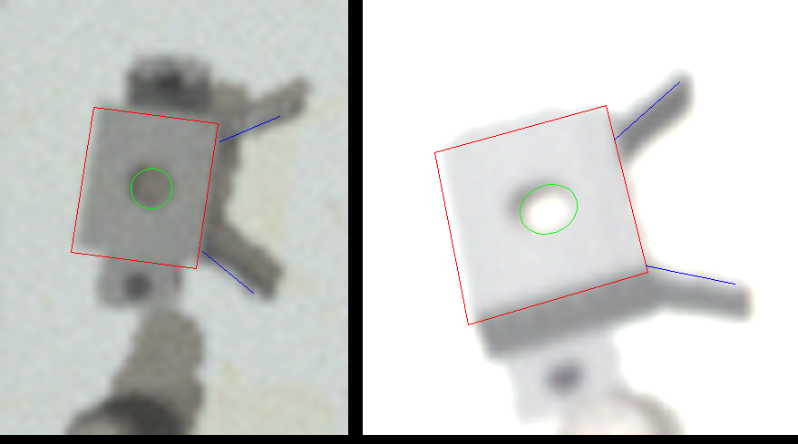

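>>> send_rows:
  rows:
    - [-1,-0.0082,-0.016,0,0.06]
    - [-1,-0.009,-0.0155,0,0.06]
    - [-1,-0.0097,-0.0151,0,0.06]

```text
clock: 4.93
eef_pos: [528.8, -66.4, 28.8]
tool_rot: [3.113, -0.068, 0.043]
force: [1.8, -4.4, 6.2]
width: 16.7
```

>>> send_rows:
  rows:
    - [-1,-0.0125,-0.0162,0,0.05]
    - [-1,-0.013,-0.0155,0,0.05]
    - [-1,-0.014,-0.0149,0,0.05]
    - [-1,-0.015,-0.014,0,0.03]
    - [-1,0,0,0,0]

```text
clock: 5.35
eef_pos: [497.4, -27.8, 29.2]
tool_rot: [3.118, -0.087, -0.096]
force: [-2.0, 2.1, -0.4]
width: 16.7
```

```bash
python3 - <<'E'
from h import *
import cv2
from cell import *
wrist('w6'); 
for n in("top","scene"):
    p=get_image(n); pickle.dump(p,open(n+"1.pkl","wb")); cv2.imwrite(f"pics/{n}1.png",p["image"])
a=cv2.imread("pics/top1.png")[100:270,120:320];cv2.imwrite("pics/top1z.png",cv2.resize(a,None,fx=3.5,fy=3.5,interpolation=2))
a=cv2.imread("pics/scene1.png")[150:340,130:350];cv2.imwrite("pics/scene1z.png",cv2.resize(a,None,fx=3.1,fy=3.1,interpolation=2))
E
```

```text
[497.4 -27.8  29.2] [ 3.1175 -0.0867 -0.0956] [-2.   2.1 -0.4] 16.7 5.35
```

View pics/top1z.png

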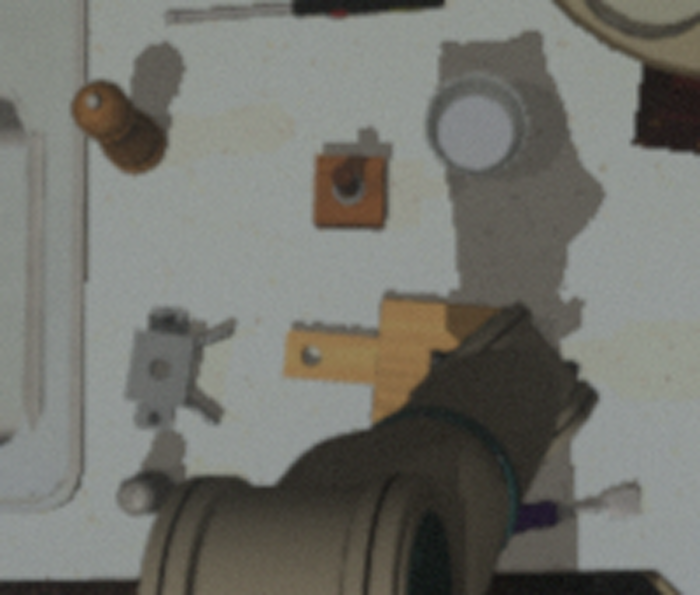

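View pics/scene1z.png

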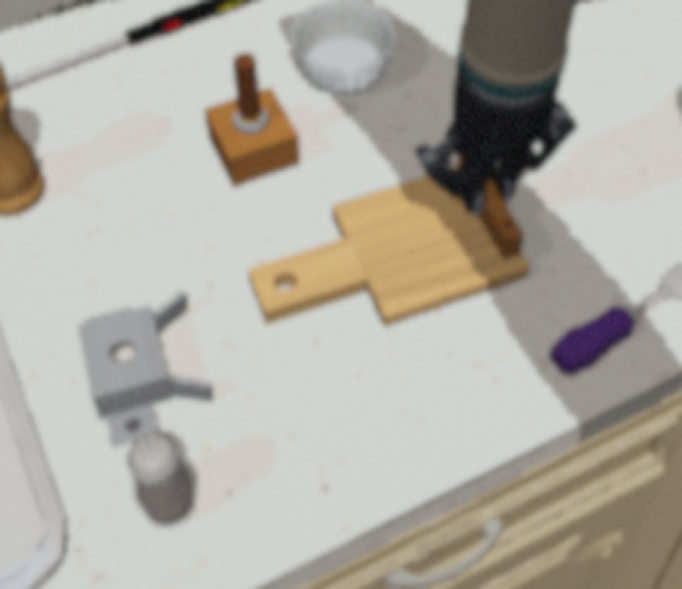

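View pics/w6.png

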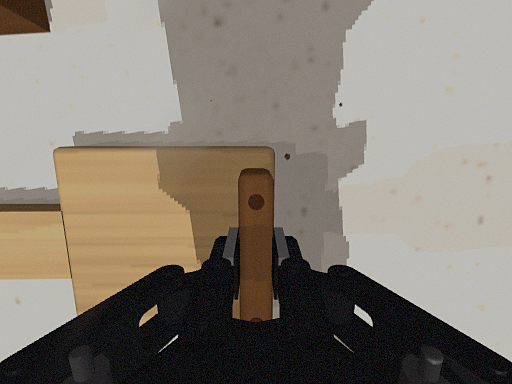

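```bash
python3 - <<'E'
from h import *
T=pickle.load(open("top1.pkl","rb"));S=pickle.load(open("scene1.pkl","rb"))
t=lambda u,v,z:ray(T,(u/3.5+120-.35,v/3.5+100-.35),z).round(1)
s=lambda u,v,z:ray(S,(u/3.1+130-.3,v/3.1+150-.3),z).round(1)
print("eye",t(311,355,20),s(286,282,20)); print("hole",t(160,368,34),s(123,351,34))
print("tongue L edge",t(290,330,20),t(378,335,20),"R",t(285,377,20),t(373,383,20), s(250,270,20),s(345,240,20),s(267,320,20),s(366,290,20))
Z=T["z_map"]
v,u=np.mgrid[0:384,0:512]
X=(np.stack([u,v,np.ones_like(u)],-1)@np.linalg.inv(T["K"]).T*Z[...,None]-T["t"])@T["R"]
m=(Z>0)&(X[...,2]>60)&(X[...,0]<460)&(X[...,1]>100)
print(X[m][:,2].min(), X[m][X[m][:,2].argsort()[:5]].round(0)); 
for y in range(0,200,40):
  k=(Z>0)&(abs(X[...,1]-y)<20)&(X[...,2]>100); print(y,X[k][:,[0,2]].min(0) if k.any() else None)
E
```

```text
eye [510.  148.5  20. ] [508.4 150.2  20. ]
hole [499.2 285.9  34. ] [498.7 287.2  34. ]
tongue L edge [533.6 168.   20. ] [527.9  85.8  20. ] R [489.8 172.8  20. ] [483.1  90.9  20. ] [532.2 171.1  20. ] [524.   89.8  20. ] [482.8 178.   20. ] [472.4  96.9  20. ]
60.16091995957593 [[373. 284.  60.]
 [401. 297.  60.]
 [401. 293.  62.]
 [401. 290.  63.]
 [376. 284.  63.]]
0 [145.19594282 101.31988912]
40 [166.33582182 100.76738945]
80 [157.8556058  106.72809695]
120 [285.17932827 101.00510134]
160 [892.64681098 103.69379472]
```

>>> send_rows:
  rows:
    - [-1,-0.0105,-0.013,0,0.02]
    - [-1,-0.0105,-0.013,0,0.02]
    - [-1,-0.0105,-0.013,0,0.015]
    - [-1,-0.0105,-0.013,0,0]
    - [-1,0,0,0,0]

```text
clock: 5.92
eef_pos: [473.0, 20.9, 30.8]
tool_rot: [3.112, -0.085, -0.156]
force: [-0.3, 1.4, -2.5]
width: 16.6
```

>>> send_rows:
  rows:
    - [-1,-0.008,-0.01,0.001,0]
    - [-1,-0.006,-0.008,0.001,-0.004]
    - [-1,0,0,0,0]

```text
clock: 6.17
eef_pos: [466.7, 38.9, 30.0]
tool_rot: [3.109, -0.081, -0.155]
force: [-0.2, 1.7, -0.4]
width: 16.7
```

```bash
cat > look.py <<'E'
from h import *
import cv2,sys
from cell import *
k=sys.argv[1]
s=read_state();print(s["eef_pos"].round(1),s["tool_rot"].round(3))
o=np.zeros((590,800,3),np.uint8)
p=get_image("top"); pickle.dump(p,open(f"top{k}.pkl","wb"));a=cv2.resize(p["image"][170:260,140:240],None,fx=4,fy=4,interpolation=2);o[:360,:400]=a
p=get_image("scene"); pickle.dump(p,open(f"scene{k}.pkl","wb"));a=cv2.resize(p["image"][190:310,140:240],None,fx=4,fy=4,interpolation=2);o[:480,400:]=a
cv2.imwrite(f"pics/look{k}.png",o)
E
python3 look.py 2
```

```text
[466.7  38.9  30. ] [ 3.109 -0.081 -0.155]
```

View pics/look2.png

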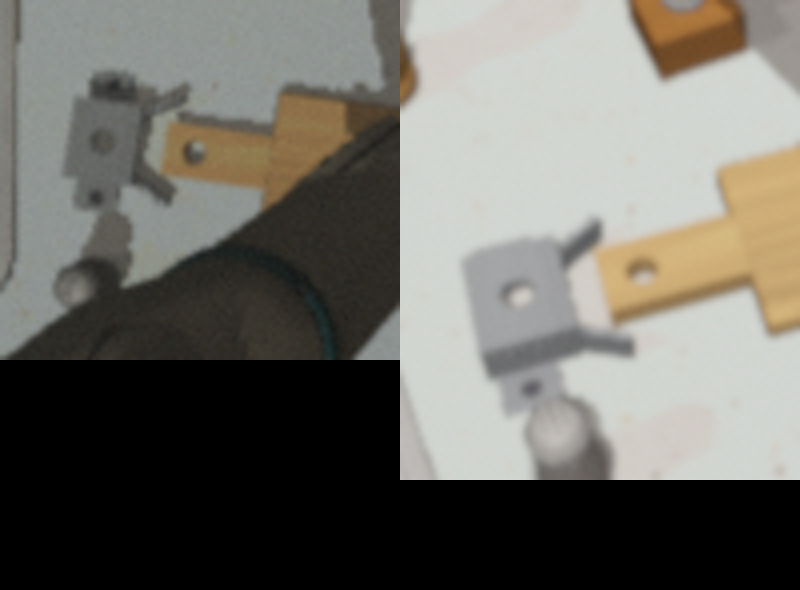

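```bash
cat > m.py <<'E'
from h import *
def mk(k):
    T=pickle.load(open(f"top{k}.pkl","rb"));S=pickle.load(open(f"scene{k}.pkl","rb"))
    t=lambda u,v,z:ray(T,(u/4+140-.375,v/4+170-.375),z).round(1)
    s=lambda u,v,z:ray(S,((u-400)/4+140-.375,v/4+190-.375),z).round(1)
    return t,s
E
python3 - <<'E'
from m import *
t,s=mk(2)
print(t(194,152,20),s(642,270,20),t(102,142,34),s(519,294,34))
print([x.tolist() for x in(t(172,122,20),t(274,128,20),t(164,174,20),t(264,180,20))])
E
```

```text
[489.5 214.9  20. ] [489.3 216.1  20. ] [498.1 286.7  34. ] [498.2 287.3  34. ]
[[514.2, 232.8, 20.0], [508.2, 149.7, 20.0], [471.9, 239.3, 20.0], [465.9, 158.1, 20.0]]
```

>>> send_rows:
  rows:
    - [-1,-0.0003,-0.011,0.001,0]
    - [-1,-0.0003,-0.011,0.001,0]
    - [-1,-0.0003,-0.011,0,0]
    - [-1,-0.0003,-0.011,0,0]

```text
clock: 6.6
eef_pos: [472.9, 58.4, 29.3]
tool_rot: [3.081, -0.092, -0.172]
force: [-10.8, -29.0, 9.5]
width: 16.8
```

```bash
python3 look.py 3
```

```text
[472.9  58.4  29.3] [ 3.081 -0.092 -0.172]
```

View pics/look3.png

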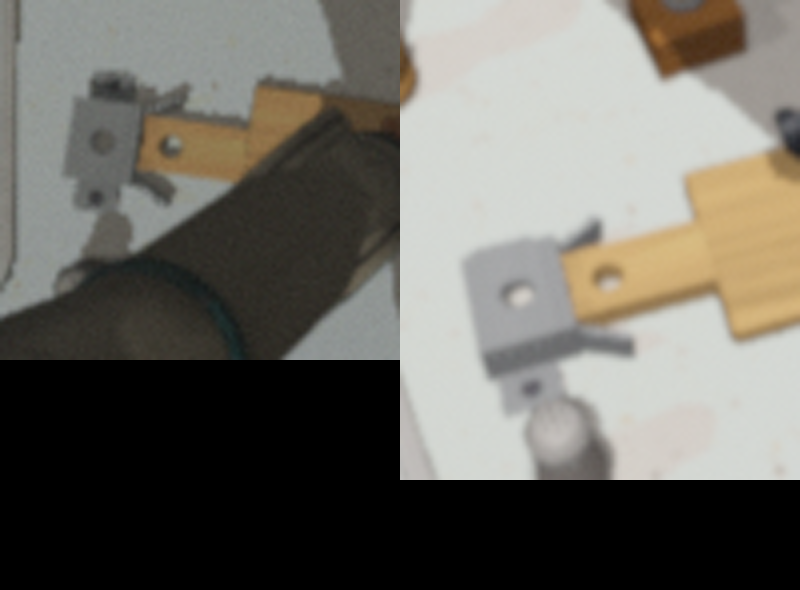

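```bash
python3 - <<'E'
from m import *
t,s=mk(3)
print(t(170,146,20),s(609,278,20))
print("top tongue far/near edges", [x.tolist() for x in(t(150,116,20),t(246,122,20),t(142,168,20),t(240,176,20))])
print("scene", [x.tolist() for x in(s(563,254,20),s(690,220,20),s(580,320,20),s(718,287,20))])
E
```

```text
[494.6 234.4  20. ] [493.1 235.5  20. ]
top tongue far/near edges [[519.3, 250.7, 20.0], [513.4, 172.5, 20.0], [477.0, 257.1, 20.0], [469.4, 177.6, 20.0]]
scene [[521.4, 253.9, 20.0], [508.8, 176.4, 20.0], [474.5, 260.8, 20.0], [457.9, 180.6, 20.0]]
```

>>> send_rows:
  rows:
    - [-1,-0.003,0.006,0,-0.005]
    - [-1,-0.003,0.003,0,-0.005]
    - [-1,0,-0.003,0,0]

```text
clock: 6.95
eef_pos: [467.7, 47.7, 30.3]
tool_rot: [3.076, -0.096, -0.171]
force: [-1.7, -4.1, 4.4]
width: 16.7
```

```bash
python3 look.py 4
```

```text
[467.7  47.7  30.3] [ 3.076 -0.096 -0.171]
```

View pics/look4.png

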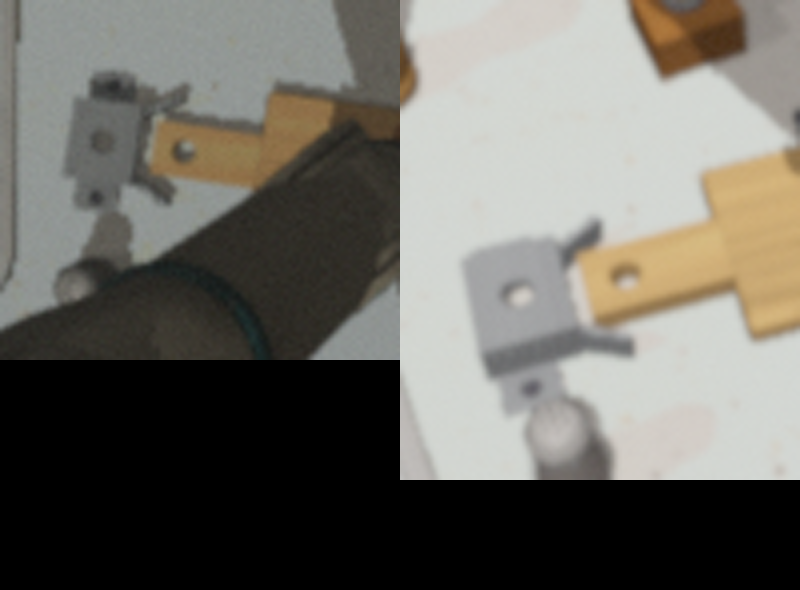

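```bash
python3 - <<'E'
from m import *
t,s=mk(4)
print(t(183,150,20),s(626,275,20))
print("top tongue far/near edges", [x.tolist() for x in(t(160,120,20),t(264,127,20),t(152,173,20),t(255,180,20))])
print("scene", [x.tolist() for x in(s(578,255,20),s(706,223,20),s(600,324,20),s(735,290,20))])
E
```

```text
[491.2 223.9  20. ] [490.4 225.8  20. ]
top tongue far/near edges [[516.0, 242.6, 20.0], [509.1, 157.9, 20.0], [472.9, 249.0, 20.0], [466.0, 165.4, 20.0]]
scene [[516.6, 246.2, 20.0], [502.3, 168.6, 20.0], [466.7, 251.5, 20.0], [451.4, 172.5, 20.0]]
```

>>> send_rows:
  rows:
    - [-0.3,0,0,0,0]
    - [-0.3,0,0,0,0]
    - [-0.3,0,0,0,0]

```text
clock: 7.3
eef_pos: [468.5, 49.9, 29.5]
tool_rot: [3.076, -0.096, -0.166]
force: [-0.6, 0.3, 0.5]
width: 30.1
```

>>> send_rows:
  rows:
    - [-0.3,0,0,0.002,-0.015]
    - [-1,0,0,0,0]
    - [-1,0,0,0,0]
    - [-1,0,0,0,0]
    - [-1,-0.003,0,0,0]
    - [-1,0,-0.008,0,0]

```text
clock: 7.8
eef_pos: [468.5, 56.6, 28.3]
tool_rot: [3.072, -0.095, -0.153]
force: [-1.2, -3.0, 2.5]
width: 16.9
```

>>> send_rows:
  rows:
    - [-1,0.0005,-0.01,0,0]
    - [-1,0.0005,-0.01,0,0]
    - [-1,0.0005,-0.01,0,0]

```text
clock: 8.05
eef_pos: [474.8, 82.4, 27.6]
tool_rot: [3.066, -0.098, -0.158]
force: [-2.6, -8.5, 11.9]
width: 17.1
```

Inside the channel; carrying on to the stop.

>>> send_rows:
  rows:
    - [-1,0,-0.01,-0.001,0]
    - [-1,0,-0.01,-0.001,0]

```text
clock: 8.22
eef_pos: [477.1, 101.3, 28.5]
tool_rot: [3.063, -0.097, -0.159]
force: [-0.9, -4.4, 3.5]
width: 17.2
```

>>> send_rows:
  rows:
    - [-1,0,-0.006,-0.0005,0]
    - [-1,0,-0.005,0,0]

```text
clock: 8.38
eef_pos: [478.7, 106.7, 28.9]
tool_rot: [3.051, -0.101, -0.16]
force: [-2.7, -22.7, 6.3]
width: 17.4
```

```bash
python3 look.py 5
```

```text
[478.7 106.7  28.9] [ 3.051 -0.101 -0.16 ]
```

View pics/look5.png

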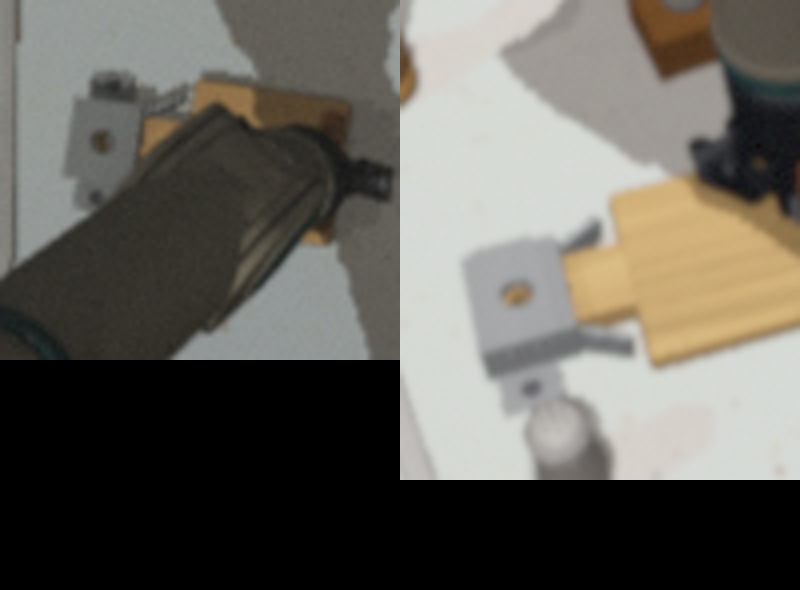

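>>> send_rows:
  rows:
    - [-1,0,-0.005,0,0]
    - [-1,0,-0.006,0,0]

```text
clock: 8.65
eef_pos: [478.4, 106.5, 28.9]
tool_rot: [3.036, -0.103, -0.166]
force: [-3.9, -17.8, 8.6]
width: 17.4
```

>>> send_rows:
  rows:
    - [0,0,0,0,0]
    - [1,0,0,0,0]
    - [1,0,0,0,0]
    - [1,0,0,0,0]
    - [1,0,0,-0.02,0]
    - [1,0,0,-0.03,0]
    - [1,0,0,-0.04,0]
    - [1,0,0,-0.04,0]
    - [1,0,0,0,0]

```text
clock: 9.4
eef_pos: [464.7, 127.1, 158.5]
tool_rot: [3.033, -0.092, -0.159]
force: [0.4, -0.5, -0.9]
width: 85.4
```

```bash
python3 look.py 6
```

```text
[464.7 127.1 158.5] [ 3.033 -0.092 -0.159]
```

View pics/look6.png

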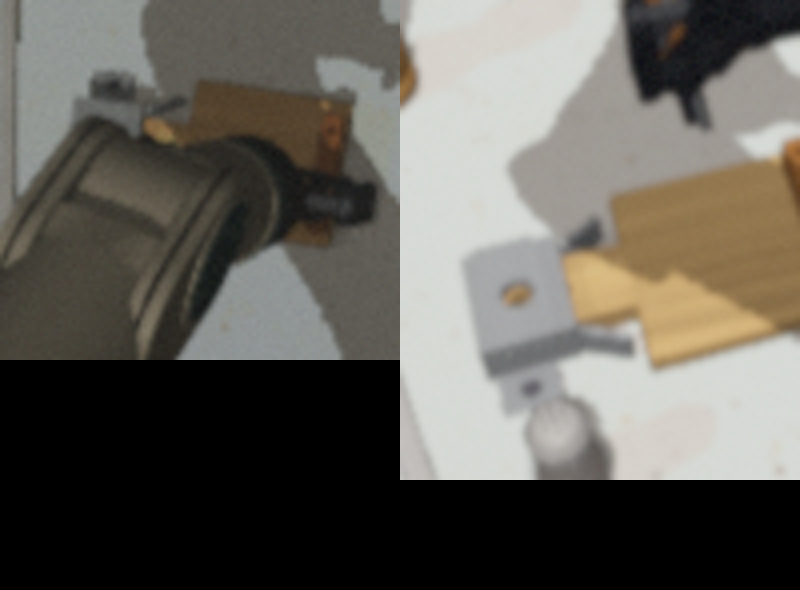

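```bash
cat > conv.py <<'E'
from h import *
import sys
from cell import read_state
def st():
    s=read_state(); R=Ro.from_euler("xyz",s["tool_rot"]).as_matrix()
    print("pos",s["eef_pos"].round(1),"rot",s["tool_rot"].round(3),"zt",R[:,2].round(3),"ang",np.degrees(np.arctan2(R[1,2],R[0,2])).round(0),"F",s["force"].round(1),"w",round(s["width"],1),"t",round(s["clock"],2),"q",s["qpos"].round(2)); return s,R
if __name__=="__main__":
    s,R=st(); a=list(map(float,sys.argv[1:]))
    if len(a)==3: print("tool d", (R.T@(np.array(a)-s["eef_pos"])).round(1))
E
python3 conv.py 600 115 250
```

```text
pos [462.5 127.1 154.5] rot [ 3.032 -0.087 -0.158] zt [ 0.068 -0.122 -0.99 ] ang -61.0 F [ 0.1 -0.6 -0.8] w 85.7 t 9.5 q [-1.04  0.71  0.97  2.1  -0.73  0.68 -1.35]
tool d [145.5  -0.5 -83.8]
```

>>> send_rows:
  rows:
    - [1,0,0,-0.035,0]
    - [1,0.03,0,-0.025,0]
    - [1,0.038,0,0,0]
    - [1,0.038,0,0,0]
    - [1,0.03,0,0,0]
    - [1,0,0,0,0]

```text
clock: 10.0
eef_pos: [589.5, 119.6, 216.6]
tool_rot: [3.032, -0.066, -0.147]
force: [0.3, 0.2, 0.9]
width: 85.3
```

```bash
python3 conv.py 640 110 220; python3 -c "
from h import *
wrist('w7')"
```

```text
pos [589.5 119.6 216.6] rot [ 3.032 -0.066 -0.147] zt [ 0.049 -0.118 -0.992] ang -67.0 F [0.3 0.2 0.9] w 85.3 t 10.0 q [-0.88  0.78  1.01  1.71 -0.63  0.99 -1.41]
tool d [51.5  2.1  0.2]
[589.5 119.6 216.6] [ 3.0318 -0.0664 -0.1466] [0.3 0.2 0.9] 85.3 10.0
```

View pics/w7.png

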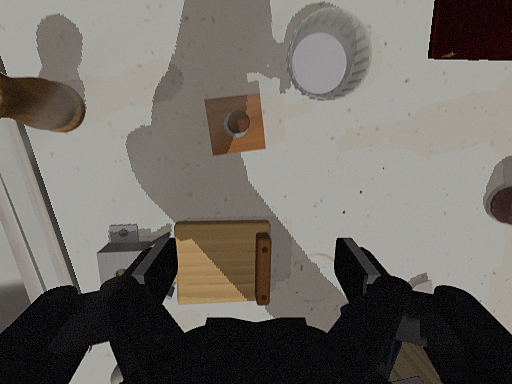

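>>> send_rows:
  rows:
    - [1,0,0,0,0.12]
    - [1,0,0,0,0.12]
    - [1,0,0,0,0.12]
    - [1,0,0,0,0.12]
    - [1,0,0,0,0.12]
    - [1,0,0,0,0.12]
    - [1,0,0,0,0.1]
    - [1,0,0,0,0]

```text
clock: 10.72
eef_pos: [572.0, 122.5, 200.7]
tool_rot: [3.096, -0.1, -1.006]
force: [0.1, -0.3, 1.0]
width: 85.2
```

```bash
python3 conv.py 630 110 220
```

```text
pos [572.  122.5 200.7] rot [ 3.096 -0.1   -1.006] zt [ 0.015 -0.109 -0.994] ang -82.0 F [ 0.1 -0.3  1. ] w 85.2 t 10.72 q [-0.95  0.9   1.21  1.75 -0.82  1.11 -2.08]
tool d [ 43.3 -41.6 -16.9]
```

>>> send_rows:
  rows:
    - [1,0,0,-0.002,-0.12]
    - [1,0,0,-0.002,-0.12]
    - [1,0,0,-0.002,-0.12]
    - [1,0,0,-0.002,-0.12]
    - [1,0,0,-0.002,-0.12]
    - [1,0,0,-0.002,-0.12]
    - [1,0,0,-0.002,-0.12]
    - [1,0,0,-0.002,-0.12]
    - [1,0,0,-0.002,-0.12]
    - [1,0,0,-0.002,-0.12]

```text
clock: 11.55
eef_pos: [555.7, 129.2, 207.9]
tool_rot: [3.042, 0.038, 0.241]
force: [-0.5, -0.6, -0.4]
width: 85.4
```

```bash
python3 conv.py 630 110 220
```

```text
pos [555.7 129.2 207.9] rot [3.042 0.038 0.241] zt [-0.013 -0.105 -0.994] ang -97.0 F [-0.5 -0.6 -0.4] w 85.4 t 11.55 q [-0.86  0.72  0.89  1.75 -0.53  0.98 -1.11]
tool d [ 67.1  37.7 -10.9]
```

>>> send_rows:
  rows:
    - [1,0.002,0.002,-0.002,-0.12]
    - [1,0.003,0,-0.002,-0.12]
    - [1,0.003,0,-0.002,-0.12]
    - [1,0.003,0,-0.002,-0.12]
    - [1,0.002,0.002,-0.002,-0.12]
    - [1,0.001,0.003,-0.002,-0.12]
    - [1,0.001,0.003,-0.002,-0.12]
    - [1,0,0.003,-0.002,-0.12]
    - [1,0,0.003,-0.002,-0.12]
    - [1,0,0.003,-0.002,-0.12]

```text
clock: 12.38
eef_pos: [568.9, 134.7, 219.5]
tool_rot: [-3.115, 0.101, 1.493]
force: [-0.9, -0.4, -0.8]
width: 85.4
```

```bash
python3 conv.py 630 110 220
```

```text
pos [568.9 134.7 219.5] rot [-3.115  0.101  1.493] zt [-0.034 -0.099 -0.995] ang -109.0 F [-0.9 -0.4 -0.8] w 85.4 t 12.38 q [-0.65  0.63  0.53  1.67 -0.25  0.98 -0.13]
tool d [-19.9  62.8  -0.2]
```

>>> send_rows:
  rows:
    - [1,-0.005,0.028,0,0]
    - [1,-0.005,0.03,0,0]
    - [1,-0.005,0.028,0,0]
    - [1,-0.002,0.015,0,0]
    - [1,0,0,0,0]

```text
clock: 12.8
eef_pos: [664.5, 113.8, 214.0]
tool_rot: [-3.101, 0.094, 1.522]
force: [0.4, -0.4, 0.5]
width: 84.9
```

```bash
python3 conv.py 662 111 200; python3 -c "
from h import *
wrist('w8')"
```

```text
pos [664.5 113.8 214. ] rot [-3.101  0.094  1.522] zt [-0.045 -0.091 -0.995] ang -116.0 F [ 0.4 -0.4  0.5] w 84.9 t 12.8 q [-0.51  0.76  0.49  1.4  -0.28  1.11 -0.05]
tool d [-1.6 -1.8 14.3]
[664.5 113.8 214. ] [-3.1011  0.0937  1.5221] [ 0.4 -0.4  0.5] 84.9 12.8
```

View pics/w8.png

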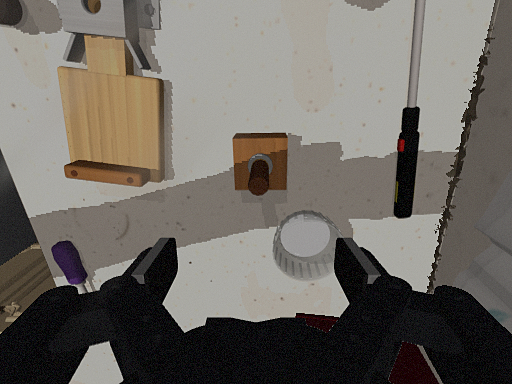

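```bash
python3 - <<'E'
from h import *
import cv2
p=pickle.load(open("w8.pkl","rb"))
r=lambda u,v,z:ray(p,(u,v),z).round(1)
print("stand",[r(u,v,40).tolist() for u,v in((233,134),(287,134),(287,190),(234,190))],np.mean([r(u,v,40) for u,v in((233,134),(287,134),(287,190),(234,190))],0))
print("hole",r(93,5,34),"dish",r(306,237,48))
im=p["image"][120:210,210:310];cv2.imwrite("pics/w8z.png",cv2.resize(im,None,fx=6,fy=6,interpolation=2))
E
```

```text
stand [[634.0, 149.4, 40.0], [696.1, 146.6, 40.0], [695.5, 77.9, 40.0], [629.5, 80.2, 40.0]] [663.775 113.525  40.   ]
hole [500.7 284.5  34. ] dish [718.9  14.9  48. ]
```

View pics/w8z.png

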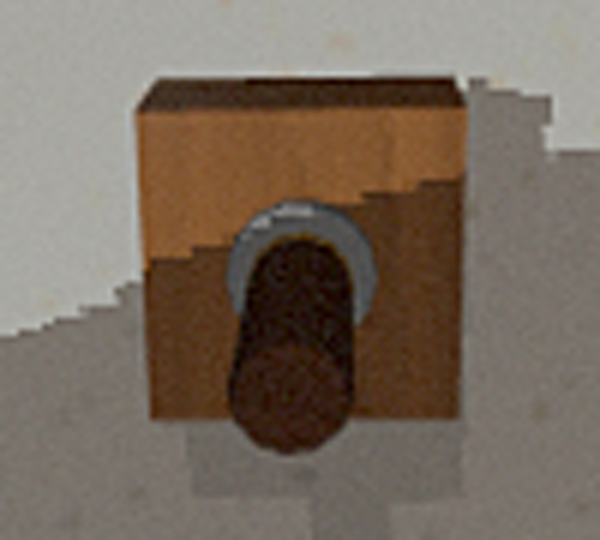

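```bash
python3 - <<'E'
from h import *
p=pickle.load(open("w8.pkl","rb"))
r=lambda u,v,z:ray(p,(u/6+210-.4,v/6+120-.4),z).round(1)
c=[r(*k,40) for k in((137,112),(467,110),(462,415),(150,415))]; print(c,np.mean(c,0))
print("collar",r(302,275,46),"top",r(292,395,116))
E
python3 conv.py 662 111 85
```

```text
[array([632.9, 144.5,  40. ]), array([696.5, 142.1,  40. ]), array([695. ,  79.5,  40. ]), array([630.4,  81.9,  40. ])] [663.7 112.   40. ]
collar [663.6 112.3  46. ] top [663.7 112.5 116. ]
pos [662.9 114.1 213.8] rot [-3.099  0.094  1.522] zt [-0.047 -0.091 -0.995] ang -117.0 F [ 0.3  0.2 -0.1] w 85.8 t 12.85 q [-0.51  0.76  0.49  1.41 -0.28  1.11 -0.05]
tool d [  8.9   4.7 128.4]
```

>>> send_rows:
  rows:
    - [1,0,0,0,0.12]
    - [1,0,0,0,0.12]
    - [1,0,0,0,0.12]
    - [1,0,0,0.01,0.03]
    - [1,0,0,0.02,0]
    - [1,0,0,0,0]

```text
clock: 13.35
eef_pos: [651.0, 115.7, 179.3]
tool_rot: [-3.125, 0.103, 1.129]
force: [-0.2, 1.1, -0.4]
width: 85.0
```

```bash
python3 conv.py 662.7 110.6 69
```

```text
pos [651.  115.7 179.3] rot [-3.125  0.103  1.129] zt [-0.059 -0.085 -0.995] ang -125.0 F [-0.2  1.1 -0.4] w 85.0 t 13.35 q [-0.56  0.81  0.58  1.47 -0.38  1.06 -0.36]
tool d [ 11.7  14.6 109.5]
```

>>> send_rows:
  rows:
    - [1,0.006,0.008,0.01,0]
    - [1,0.006,0.007,0.01,0]
    - [1,0,0,0.01,0]
    - [1,0,0,0,0]

```text
clock: 13.68
eef_pos: [664.4, 120.0, 145.5]
tool_rot: [-3.118, 0.103, 1.139]
force: [-0.9, -0.4, -0.4]
width: 85.1
```

```bash
python3 conv.py 662.7 110.6 69;python3 -c "
from h import *
wrist('w9')"
```

```text
pos [664.4 120.  145.5] rot [-3.118  0.103  1.139] zt [-0.064 -0.083 -0.994] ang -128.0 F [-0.9 -0.4 -0.4] w 85.1 t 13.68 q [-0.54  0.86  0.56  1.44 -0.4   1.04 -0.35]
tool d [-1.3  4.2 77. ]
[664.4 120.  145.5] [-3.1182  0.1026  1.1391] [-0.9 -0.4 -0.4] 85.1 13.6833
```

View pics/w9.png

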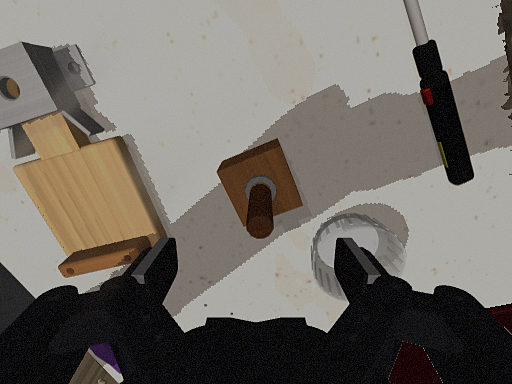

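>>> send_rows:
  rows:
    - [1,0,0.003,0.02,0]
    - [1,-0.001,0.001,0.02,0]
    - [1,0,0,0.02,0]
    - [1,0,0,0,0]

```text
clock: 14.07
eef_pos: [666.2, 112.9, 88.6]
tool_rot: [-3.124, 0.098, 1.142]
force: [-0.9, 0.6, -1.8]
width: 85.2
```

```bash
python3 conv.py 662.7 110.6 69;python3 -c "
from h import *
wrist('w10')"
```

```text
pos [666.2 112.9  88.6] rot [-3.124  0.098  1.142] zt [-0.057 -0.081 -0.995] ang -125.0 F [-0.9  0.6 -1.8] w 85.2 t 14.07 q [-0.52  0.92  0.53  1.48 -0.43  0.93 -0.31]
tool d [-1.6 -1.9 19.9]
[666.2 112.9  88.6] [-3.1238  0.0979  1.1416] [-0.9  0.6 -1.8] 85.2 14.0667
```

View pics/w10.png

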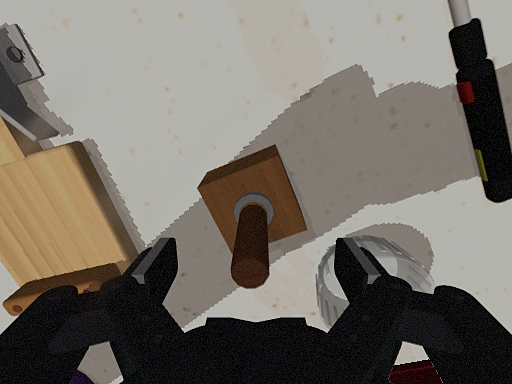

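>>> send_rows:
  rows:
    - [1,-0.001,-0.002,0.01,0]
    - [1,-0.001,0,0.008,0]
    - [1,0,0,0,0]

```text
clock: 14.37
eef_pos: [666.2, 110.6, 75.8]
tool_rot: [-3.132, 0.093, 1.142]
force: [-0.8, 0.4, -0.1]
width: 85.6
```

```bash
python3 conv.py 662.7 110.6 69
```

```text
pos [666.2 110.6  75.8] rot [-3.132  0.093  1.142] zt [-0.048 -0.08  -0.996] ang -121.0 F [-0.8  0.4 -0.1] w 85.6 t 14.37 q [-0.51  0.93  0.52  1.5  -0.44  0.89 -0.3 ]
tool d [-0.8 -3.1  6.9]
```

>>> send_rows:
  rows:
    - [0.3,-0.001,-0.004,0.008,0]
    - [-0.2,0,-0.001,0.001,0]
    - [-0.6,0,0,0,0]
    - [-1,0,0,0,0]
    - [-1,0,0,0,0]
    - [-1,0,0,0,0]
    - [-1,0,0,0,0]

```text
clock: 14.95
eef_pos: [661.6, 111.7, 68.6]
tool_rot: [-3.134, 0.091, 1.143]
force: [-0.0, 0.5, -1.2]
width: 18.6
```

```bash
python3 conv.py 662.7 110.6 130;python3 -c "
from h import *
wrist('w11')"
```

```text
pos [661.6 111.7  68.6] rot [-3.134  0.091  1.143] zt [-0.044 -0.079 -0.996] ang -119.0 F [-0.   0.5 -1.2] w 18.6 t 14.95 q [-0.52  0.94  0.51  1.52 -0.45  0.86 -0.3 ]
tool d [ -6.2   1.  -61.1]
[661.6 111.7  68.6] [-3.1345  0.0906  1.1427] [-0.   0.5 -1.2] 18.6 14.95
```

View pics/w11.png

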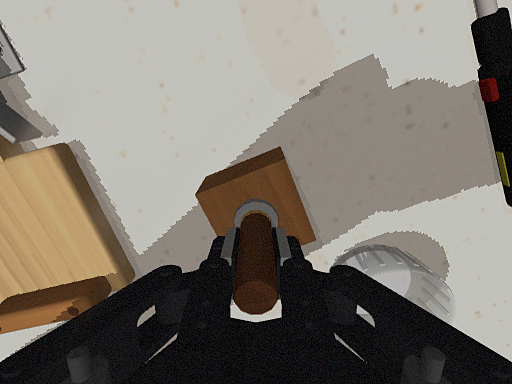

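```bash
cat > pin.py <<'E'
from conv import *
import os
def save():
    s,R=st(); np.savez("grip.npz",ax=R.T@[0,0,1.],tip=R.T@(np.array([663.,112.8,9.])-s["eef_pos"]))
def where():
    s,R=st(); g=np.load("grip.npz"); t=s["eef_pos"]+R@g["tip"]; a=R@g["ax"]
    print("tip",t.round(1),"axis",a.round(3)); return s,R,t,a
if __name__=="__main__":
    if sys.argv[1]=="save": save()
    else:
        s,R,t,a=where(); w=list(map(float,sys.argv[1:]))
        if len(w)==3: print("tool d for tip->", (R.T@(np.array(w)-t)).round(1))
E
python3 pin.py save
```

```text
pos [661.6 111.8  68.6] rot [-3.134  0.091  1.143] zt [-0.044 -0.079 -0.996] ang -119.0 F [ 0.1  0.  -0.8] w 18.7 t 15.0 q [-0.52  0.94  0.51  1.52 -0.45  0.86 -0.3 ]
```

>>> send_rows:
  rows:
    - [-1,-0.0015,0,-0.015,0]
    - [-1,-0.0015,0,-0.018,0]
    - [-1,-0.002,0,-0.02,0]
    - [-1,-0.002,0,-0.02,0]
    - [-1,0,0,0,0]

```text
clock: 15.42
eef_pos: [662.3, 110.3, 146.8]
tool_rot: [-3.135, 0.092, 1.142]
force: [0.8, -0.1, 0.6]
width: 18.4
```

```bash
python3 pin.py 590 190 90;python3 -c "
from h import *
wrist('w12')"
```

```text
pos [662.3 110.3 146.8] rot [-3.135  0.092  1.142] zt [-0.044 -0.081 -0.996] ang -119.0 F [ 0.8 -0.1  0.6] w 18.4 t 15.42 q [-0.54  0.85  0.56  1.48 -0.4   1.   -0.33]
tip [663.6 111.3  87.2] axis [0.    0.002 1.   ]
tool d for tip-> [ 40.6 -99.7  -5.9]
[662.3 110.3 146.8] [-3.1349  0.0921  1.142 ] [ 0.8 -0.1  0.6] 18.4 15.4167
```

View pics/w12.png

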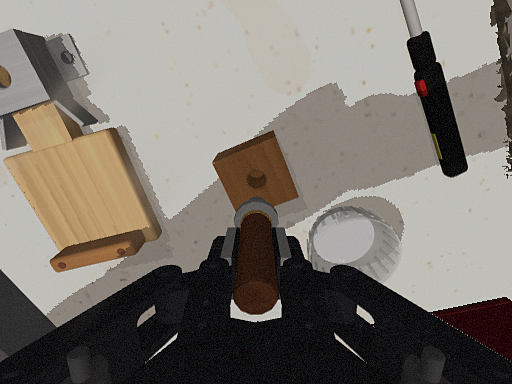

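>>> send_rows:
  rows:
    - [-1,0.007,-0.017,0,0]
    - [-1,0.012,-0.028,0,0]
    - [-1,0.012,-0.028,0,0]
    - [-1,0.012,-0.028,0,0]
    - [-1,0.012,-0.028,0,0]
    - [-1,0.009,-0.022,0,0]
    - [-1,0.006,-0.014,0,0]
    - [-1,0,0,0,0]

```text
clock: 16.13
eef_pos: [531.4, 244.5, 135.1]
tool_rot: [-3.128, 0.1, 1.137]
force: [-1.7, 0.5, -1.7]
width: 18.6
```

```bash
python3 pin.py 498.3 286.5 75;python3 -c "
from h import *
wrist('w13')"
```

```text
pos [531.4 244.5 135.1] rot [-3.128  0.1    1.137] zt [-0.055 -0.085 -0.995] ang -123.0 F [-1.7  0.5 -1.7] w 18.6 t 16.13 q [-0.84  0.77  0.57  1.72 -0.43  0.88 -0.53]
tip [532.2 245.1  75.5] axis [0.01  0.006 1.   ]
tool d for tip-> [ 23.2 -48.2  -1.2]
[531.4 244.5 135.1] [-3.1276  0.1002  1.1371] [-1.7  0.5 -1.7] 18.6 16.1333
```

View pics/w13.png

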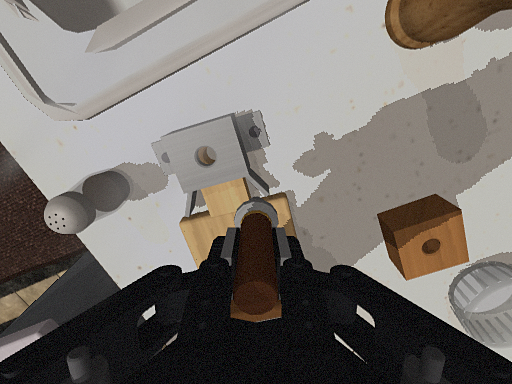

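```bash
python3 - <<'E'
from h import *
import cv2
p=pickle.load(open("w13.pkl","rb"))
im=p["image"][100:200,140:280];cv2.imwrite("pics/w13z.png",cv2.resize(im,None,fx=5.7,fy=5.7,interpolation=2))
print(ray(p,(206,156),34))
# predicted collar centre
print(proj(p,np.array([[532.4,245.3,106.5-0],[532.6,245.5,112.5],[533,246,182.5]])))
E
```

```text
[500.66014126 286.74815696  34.        ]
[[255.74002678 216.25810017]
 [255.77104581 219.96817904]
 [254.04041299 295.52309423]]
```

View pics/w13z.png

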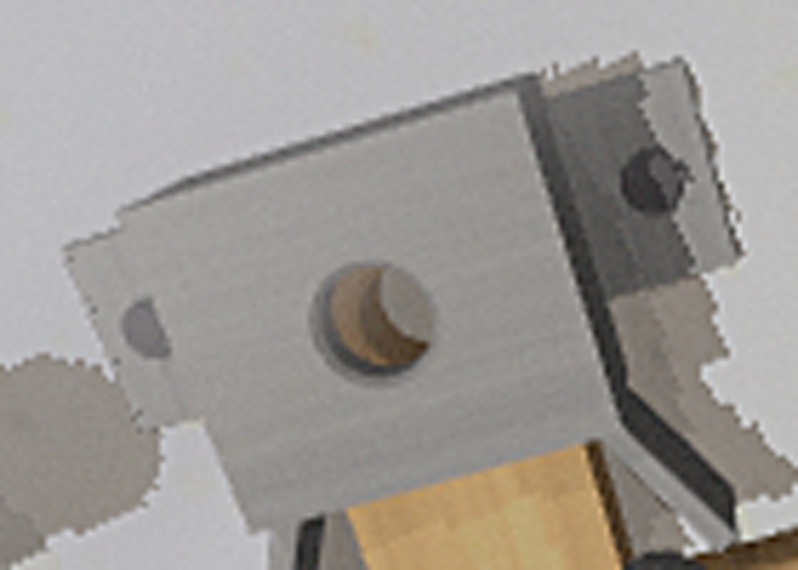

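```bash
python3 - <<'E'
from h import *
import cv2
p=pickle.load(open("w13.pkl","rb"))
h=ray(p,(205.6-.4,156.5-.4),34); print(h)
im=cv2.imread("pics/w13z.png")
a=np.linspace(0,6.3,60)
for (r,z,c,dx,dy) in((10.5,34,(0,255,0),0,0),(9,25,(0,255,255),0,0),(9,20,(255,0,0),0,0),(9,0,(0,0,255),0,0)):
    P=np.stack([h[0]+dx+r*np.cos(a),h[1]+dy+r*np.sin(a),0*a+z],1)
    q=(proj(p,P)-[140,100]+.4)*5.7
    cv2.polylines(im,[q.round().astype(int)],True,c,1)
cv2.imwrite("pics/w13o.png",im[200:450,250:550].repeat(2,0).repeat(2,1))
E
```

```text
[499.95140841 286.97142024  34.        ]
```

View pics/w13o.png

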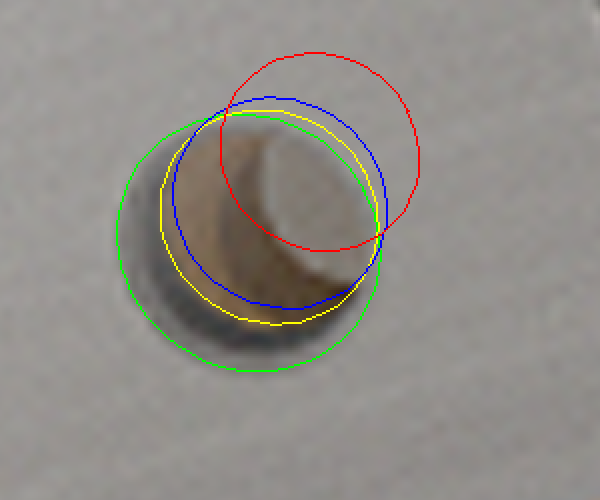

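```bash
python3 pin.py 500 286 50
```

```text
pos [532.6 243.  135.2] rot [-3.129  0.101  1.136] zt [-0.054 -0.086 -0.995] ang -122.0 F [-0.2 -1.  -0.8] w 18.7 t 16.18 q [-0.84  0.77  0.57  1.72 -0.43  0.88 -0.53]
tip [533.4 243.6  75.6] axis [0.009 0.007 1.   ]
tool d for tip-> [ 26.8 -47.8  23.7]
```

>>> send_rows:
  rows:
    - [-1,0.006,-0.01,0,0]
    - [-1,0.006,-0.011,0.004,0]
    - [-1,0.006,-0.011,0.006,0]
    - [-1,0.004,-0.008,0.005,0]
    - [-1,0,0,0,0]

```text
clock: 16.6
eef_pos: [504.8, 277.7, 116.4]
tool_rot: [-3.132, 0.102, 1.13]
force: [0.1, 0.1, -1.1]
width: 18.3
```

```bash
python3 pin.py 500 286 50
```

```text
pos [504.8 277.7 116.4] rot [-3.132  0.102  1.13 ] zt [-0.053 -0.088 -0.995] ang -121.0 F [ 0.1  0.1 -1.1] w 18.3 t 16.6 q [-0.91  0.78  0.56  1.76 -0.46  0.83 -0.58]
tip [505.7 278.2  56.8] axis [0.008 0.009 1.   ]
tool d for tip-> [ 5.3 -8.4  6.3]
```

>>> send_rows:
  rows:
    - [-1,0.003,-0.005,0.002,0]
    - [-1,0.002,-0.003,0.002,0]
    - [-1,0,0,0,0]

```text
clock: 16.85
eef_pos: [499.0, 285.4, 110.8]
tool_rot: [-3.132, 0.104, 1.13]
force: [0.7, 0.1, -0.8]
width: 19.0
```

```bash
python3 pin.py 500 286 50; python3 -c "
from h import *
wrist('w14')"
```

```text
pos [499.  285.4 110.8] rot [-3.132  0.104  1.13 ] zt [-0.053 -0.089 -0.995] ang -121.0 F [ 0.7  0.1 -0.8] w 19.0 t 16.85 q [-0.93  0.79  0.56  1.76 -0.46  0.82 -0.59]
tip [499.9 285.8  51.2] axis [0.008 0.011 1.   ]
tool d for tip-> [0.4 0.  1.2]
[499.  285.4 110.8] [-3.1319  0.1037  1.1296] [ 0.7  0.1 -0.8] 19.0 16.85
```

View pics/w14.png

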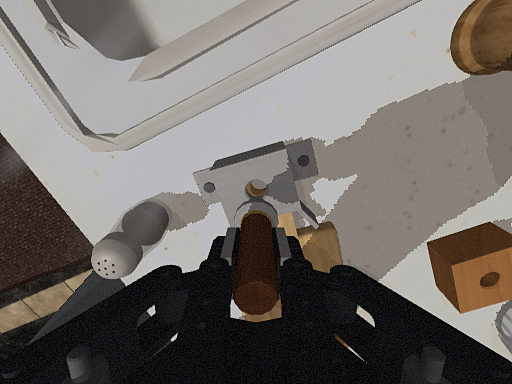

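```bash
python3 - <<'E'
from h import *
import cv2
p=pickle.load(open("w14.pkl","rb"))
s=7
im=cv2.resize(p["image"][160:240,210:310],None,fx=s,fy=s,interpolation=2)
a=np.linspace(0,6.3,60)
tip=np.array([499.9,285.8,51.2])
def circ(c,r,z,col):
    P=np.stack([c[0]+r*np.cos(a),c[1]+r*np.sin(a),0*a+z],1)
    q=(proj(p,P)-[210,160]+.4)*s; cv2.polylines(im,[q.round().astype(int)],True,col,1)
circ((500,287),10.5,34,(0,255,0)); circ((500.2,286.2),15,51.2+37,(0,0,255)); circ((500.2,286.2),15,51.2+31,(0,0,255)); circ((500,285.9),3,51.2,(255,0,255))
cv2.imwrite("pics/w14z.png",im)
E
python3 look.py 7
```

```text
[499.2 285.2 111. ] [-3.132  0.104  1.129]
```

View pics/w14z.png

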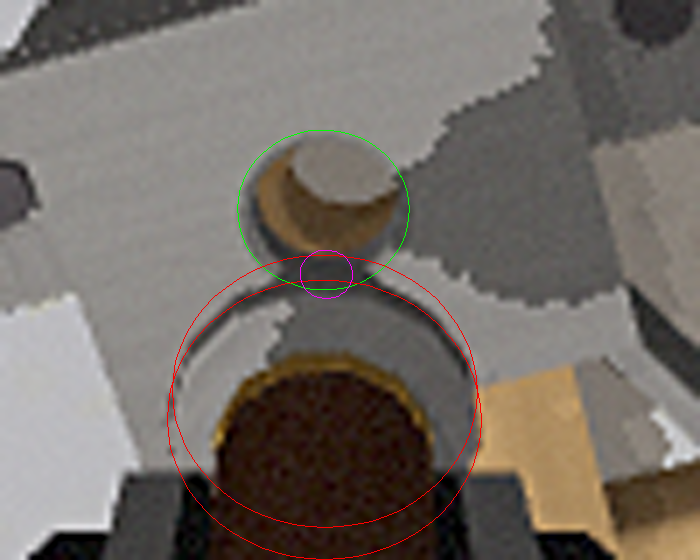

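View pics/look7.png

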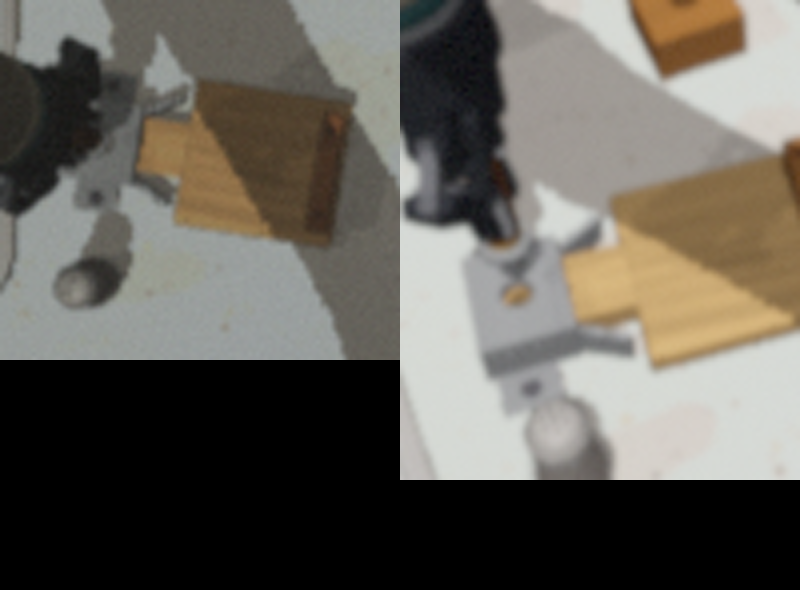

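>>> send_rows:
  rows:
    - [-1,0.001,0,0.008,0]
    - [-1,0.001,0,0.008,0]
    - [-1,0.0005,0,0.004,0]

```text
clock: 17.25
eef_pos: [502.0, 284.3, 91.3]
tool_rot: [-3.136, 0.1, 1.126]
force: [-0.3, -0.3, -0.5]
width: 18.4
```

```bash
python3 pin.py 500 286.5 20
```

```text
pos [502.  284.3  91.3] rot [-3.136  0.1    1.126] zt [-0.048 -0.088 -0.995] ang -119.0 F [-0.3 -0.3 -0.5] w 18.4 t 17.25 q [-0.92  0.82  0.54  1.77 -0.48  0.78 -0.58]
tip [503.2 284.8  31.7] axis [0.003 0.01  1.   ]
tool d for tip-> [ 1.4 -3.6 11.6]
```

>>> send_rows:
  rows:
    - [-1,0.001,-0.003,0,0]
    - [-1,0.001,-0.001,0.004,0]
    - [-1,0.001,-0.001,0.005,0]

```text
clock: 17.5
eef_pos: [498.2, 287.6, 80.5]
tool_rot: [-3.136, 0.102, 1.125]
force: [-0.2, -1.2, -1.4]
width: 18.6
```

```bash
python3 pin.py 500 286.5 12
```

```text
pos [498.2 287.6  80.5] rot [-3.136  0.102  1.125] zt [-0.049 -0.089 -0.995] ang -119.0 F [-0.2 -1.2 -1.4] w 18.6 t 17.5 q [-0.92  0.83  0.53  1.78 -0.49  0.76 -0.58]
tip [499.4 288.   20.9] axis [0.004 0.011 1.   ]
tool d for tip-> [-0.2  1.3  9. ]
```

>>> send_rows:
  rows:
    - [-1,-0.001,0.002,0.003,0]
    - [-1,0,0,0.004,0]
    - [-1,0,0,0.003,0]

```text
clock: 17.75
eef_pos: [499.3, 284.8, 69.3]
tool_rot: [-3.137, 0.102, 1.126]
force: [-0.6, -0.5, -0.5]
width: 18.8
```

```bash
python3 pin.py 500 286.5 3
```

```text
pos [499.3 284.8  69.3] rot [-3.137  0.102  1.126] zt [-0.048 -0.09  -0.995] ang -118.0 F [-0.6 -0.5 -0.5] w 18.8 t 17.75 q [-0.91  0.85  0.52  1.78 -0.5   0.74 -0.57]
tip [500.5 285.1   9.7] axis [0.003 0.011 1.   ]
tool d for tip-> [ 1.7 -1.   6.5]
```

Tip at about 9.7 mm with no force: it is through the plate and into the eye. Lowering onto the collar.

>>> send_rows:
  rows:
    - [-1,0.001,-0.001,0.003,0]
    - [-1,0.001,0,0.003,0]
    - [-1,0,0,0.002,0]

```text
clock: 18.0
eef_pos: [499.9, 285.0, 62.1]
tool_rot: [-3.138, 0.102, 1.124]
force: [-6.0, -0.9, 30.6]
width: 18.8
```

```bash
python3 pin.py 500 286.5 3;python3 -c "
from h import *
wrist('w15')"; python3 look.py 8
```

```text
pos [499.9 285.   62.1] rot [-3.138  0.102  1.124] zt [-0.048 -0.09  -0.995] ang -118.0 F [-6.  -0.9 30.6] w 18.8 t 18.0 q [-0.9   0.86  0.52  1.79 -0.51  0.73 -0.57]
tip [501.2 285.2   2.5] axis [0.002 0.012 1.   ]
tool d for tip-> [ 0.6 -1.6 -0.5]
[499.9 285.   62.1] [-3.1375  0.1022  1.1239] [-6.  -0.9 30.6] 18.8 18.0
[500.  285.   62.3] [-3.138  0.102  1.124]
```

View pics/w15.png

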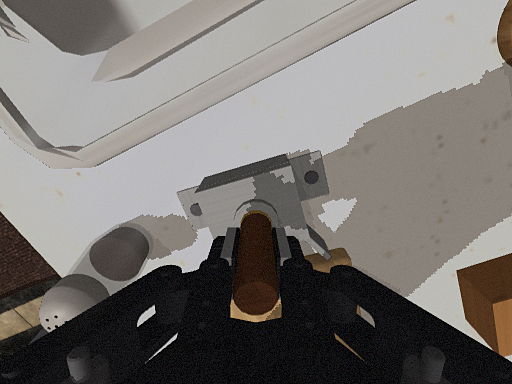

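View pics/look8.png

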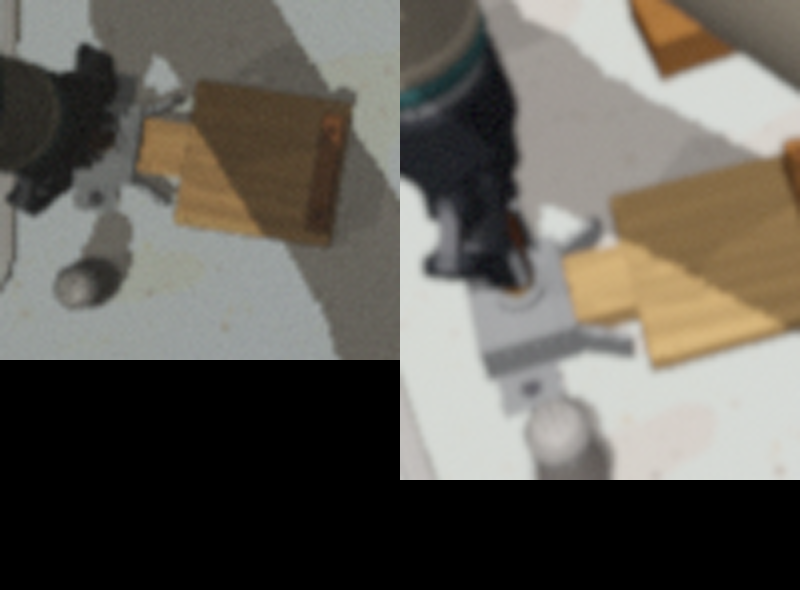

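>>> send_rows:
  rows:
    - [-1,0.0015,-0.0015,-0.001,0]
    - [-1,0.001,-0.001,0,0]
    - [-1,0.001,-0.001,0,0]

```text
clock: 18.4
eef_pos: [499.3, 286.1, 63.5]
tool_rot: [-3.141, 0.105, 1.122]
force: [0.4, -3.3, 0.2]
width: 18.5
```

```bash
python3 pin.py 500 287 3
```

```text
pos [499.3 286.1  63.5] rot [-3.141  0.105  1.122] zt [-0.046 -0.094 -0.994] ang -116.0 F [ 0.4 -3.3  0.2] w 18.5 t 18.4 q [-0.91  0.86  0.52  1.78 -0.5   0.73 -0.58]
tip [500.7 286.1   3.9] axis [0.    0.016 1.   ]
tool d for tip-> [ 0.6 -1.   0.9]
```

>>> send_rows:
  rows:
    - [-0.5,0,0,0,0]
    - [0.2,0,0,0,0]
    - [1,0,0,0,0]
    - [1,0,0,0,0]
    - [1,0,0,0,0]
    - [1,-0.001,0,-0.015,0]
    - [1,-0.002,0,-0.02,0]
    - [1,-0.003,0,-0.03,0]
    - [1,-0.003,0,-0.03,0]
    - [1,0,0,-0.03,0]
    - [1,0,0,-0.02,0]
    - [1,0,0,0,0]

```text
clock: 19.4
eef_pos: [498.4, 297.9, 211.4]
tool_rot: [-3.13, 0.104, 1.127]
force: [-0.2, -0.9, -0.6]
width: 85.1
```

```bash
python3 conv.py; python3 -c "
from h import *
wrist('w16')"; python3 look.py 9
```

```text
pos [498.4 297.9 211.4] rot [-3.13   0.104  1.127] zt [-0.055 -0.089 -0.994] ang -122.0 F [-0.2 -0.9 -0.6] w 85.1 t 19.4 q [-0.99  0.68  0.64  1.66 -0.38  1.03 -0.67]
[498.4 297.9 211.4] [-3.1304  0.1044  1.1267] [-0.2 -0.9 -0.6] 85.1 19.4
[497.6 297.7 209.9] [-3.129  0.106  1.127]
```

View pics/w16.png

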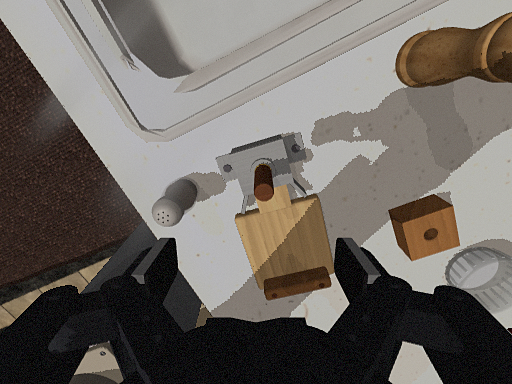

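View pics/look9.png

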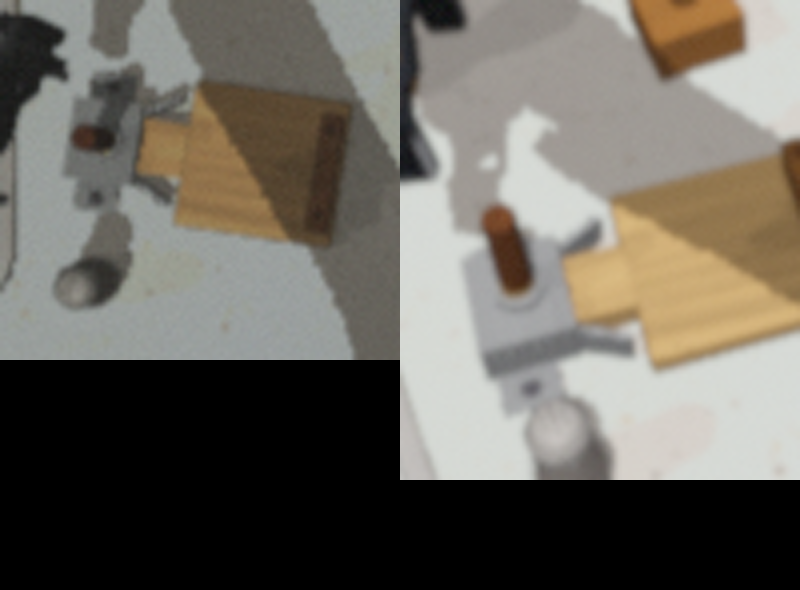

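```bash
python3 - <<'E'
from h import *
import cv2
p=pickle.load(open("w16.pkl","rb"))
im=p["image"][130:310,190:350];cv2.imwrite("pics/w16z.png",cv2.resize(im,None,fx=3.3,fy=3.3,interpolation=2))
im=p["image"][125:215,205:315];cv2.imwrite("pics/w16y.png",cv2.resize(im,None,fx=6,fy=6,interpolation=2))
E
```

View pics/w16z.png

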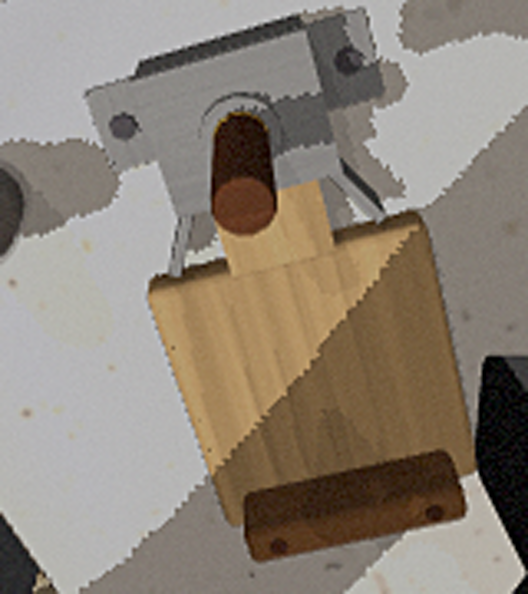

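View pics/w16y.png

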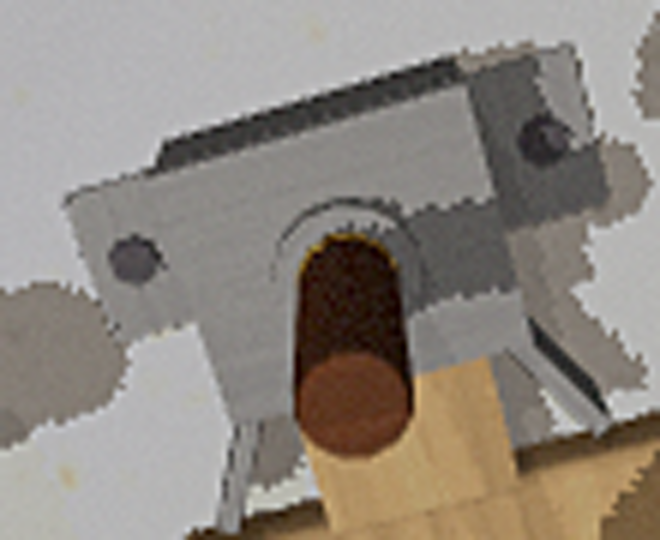

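```bash
python3 - <<'E'
from h import *
p=pickle.load(open("w16.pkl","rb"))
z=lambda u,v,h:ray(p,(u/3.3+190-.35,v/3.3+130-.35),h)
y=lambda u,v,h:ray(p,(u/6+205-.4,v/6+125-.4),h)
ang=lambda a,b:np.degrees(np.arctan2(*(b-a)[[1,0]])).round(1)
print("collar",y(352,272,40).round(1),"top",y(354,405,110).round(1))
print("blade sides",ang(z(235,520,20),z(152,292,20)),ang(z(472,470,20),z(424,215,20)))
print("blade front",ang(z(152,292,20),z(420,215,20))+90, "tongue R",ang(y(517,470,20),y(490,365,20)))
A,B=z(247,495,49),z(448,452,49);print("cleat",ang(A,B)+90); C,D=z(258,560,49),z(465,515,49); print(ang(C,D)+90, (A+B+C+D)/4)
print("bracket side",ang(y(525,290,34),y(468,85,34)),ang(y(232,415,34),y(158,168,34)),"back",ang(y(160,170,34),y(465,88,34))+90)
import numpy as np
c=(A+B+C+D)/4; b=np.radians(81.5); print("eye from cleat",c[:2]+178*np.array([np.cos(b),np.sin(b)]))
E
```

```text
collar [501.6 285.7  40. ] top [500.7 285.5 110. ]
blade sides 81.1 79.2
blade front 82.6 tongue R 80.4
cleat 80.0
80.8 [475.75661849 118.79208912  49.        ]
bracket side 82.2 79.2 back 79.8
eye from cleat [502.06669367 294.8369128 ]
```

```bash
python3 - <<'E'
from h import *
p=pickle.load(open("w16.pkl","rb"))
z=lambda u,v,h:ray(p,(u/3.3+190-.35,v/3.3+130-.35),h)
for b in(80.5,81.5):
    d=np.array([np.cos(np.radians(b)),np.sin(np.radians(b))])
    C,D=z(258,560,49),z(465,515,49); print((C+D)[:2]/2+187*d)
    A,B=z(247,495,20),z(448,452,20); print((A+B)[:2]/2+169*d)
    F,G=z(152,292,20),z(420,215,20); print("blade front",(F+G)[:2]/2+60*d)
E
python3 look.py 10
```

```text
[502.88516417 286.27259755]
[501.79889105 279.27861995]
blade front [502.46757544 285.02938457]
[499.66162176 286.78315651]
[498.88563615 279.7400342 ]
blade front [501.43328376 285.19320028]
[495.5 296.7 206.9] [-3.126  0.111  1.127]
```

```bash
python3 -c "
from cell import *
s=read_state();print(s['clock'],s['eef_pos'],s['force'])
print(finish_job())"
```

```text
19.65 [495.01026024 296.16831942 205.96764677] [ 0.43857017 -0.2148566  -1.43425164]
the job is handed in; nothing more can be done
None
```

The board is in the bracket and the pin stands through both holes. I handed the job in at 19.65 s with the gripper open and clear, about 170 mm above the bracket. `finish_job` reports no verdict, so the checks below are my own camera and force readings.

**What I did:** I gripped the cleat, slid the board along the worktop and turned it about 22°. The first try met a bracket cheek at about 29 N. I backed off, gripped the cleat again and pushed the tongue in until it stopped moving. Then I lifted the pin from its stand, lowered it through the hole and eye until the collar touched (about 31 N down), and let go.

**Last checks:**

| Check | Reading | Limit |
|---|---|---|
| Pin lean | about 1 mm over 70 mm (under 1°) | 6° |
| Pin collar to hole axis | about 2 mm | 6 mm |
| Board direction vs bracket | about 81° and 80.5° | 7° apart |
| Eye to hole axis | about 2–3 mm | 6 mm |
| Pin tip height | 2.5–4 mm (from tool pose before release) | 8 mm |

**Disagreements and gaps:**
- **Eye short of the stop:** before the pin went in, one wrist picture put the eye about 4–5 mm off the hole. I nudged it forward with the pin once it was in.
- **Conflicting eye estimate:** from the final picture, one cleat edge put the eye about 7 mm off. Two other edges agreed on 2–3 mm, and the pin's play allows 4 mm at most. I think the wrong edge was read.
- **Tool tilt:** the tool drifted to about 6–8° of tilt during the work. I allowed for this when gripping and lowering the pin.
- **Bystanders:** the arm was kept clear of all five and they looked in place in the pictures, but I did not measure them again at the end.

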